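# Grade the marbles on the hallway shelf

### The job

Get the marble grader ready by sliding the spare catch tray, nose first, into the gap in the row of trays under the ramp, easing its two neighbours apart without toppling them, until it is fully home. Then put all the marbles from the rest into the tipping trough, and when all are in, lift the trough by its end tab so that they roll down the ramp together and each drops into the tray for its size; finish with the trough back down and all three trays home in the row. Leave the other things on the shelf alone.

Things in the scene. Friction and masses are not known exactly. Their poses are not given: they have to be found in the camera images.
- grader: Fixed wooden marble grader; origin on the shelf surface under the middle of its row of three tray bays. x points into the bays, away from their open side; y along the ramp to its upper end; z up. End boards at y = +-100 mm, back stop face at x = +46 mm. Trays stand straight on the shelf (no bay floor), side by side at y = +62 (small), 0 (medium), -62 mm (large).
- ramp_low (a point): Lower end of the grader's ramp, axes as grader. Two rails run straight down from trough to here (tops 124 to 70 mm above the shelf), gap widening in steps so 20, 29 and 38 mm marbles each drop into their own tray below. Clear side walls at x = +-28 mm stand 15 mm above the rails; the highest part of the ramp is 139 mm up.
- tray_s_in (a point): Loose wooden catch tray (about 200 g) for small marbles: centre of its inner floor, 4 mm above its underside; axes as grader. Outside x -42 to +44 mm, 62 mm wide, 40 mm high, walls 4 mm; the last 22 mm at +x taper to a nose 34 mm wide. Round knob at -x, 12 mm out. Starts too near the middle: the gap between the two trays is 46 to 56 mm, less than a tray.
- tray_l_in (a point): The same kind of loose tray at the lower end of the row, for the large marbles; centre of its inner floor, axes and sizes as for tray_s_in.
- tray_m_in (a point): Spare catch tray, same shape and sizes as tray_s_in, lying beside the grader at first; belongs in the middle bay. Point: centre of its inner floor, 4 mm above its underside; x points to its nose. When home its nose (44 mm ahead) is at the back stop. About 200 g, waxed, slides easily. Has an upright pull tab in place of a knob.
- tray_m_tab (a point): Grip point on the spare tray's upright pull tab: 67 mm behind tray_m_in (-x), 82 mm above the underside. The tab is a plate 10 mm thick along the tray's y, 22 mm along x, its top 102 mm above the shelf. Axes as tray_m_in.
- trough (a joint): Tipping angle of the trough, rad: 0 = down (it then slopes 0.2 down away from the ramp, so marbles roll to its closed far end and stay), grows as the far end is lifted, stop at 0.85. Falls back by its weight when let go; lifting takes about 2 to 4 N at the tab. From about 0.5 the marbles roll out onto the ramp.
- trough_load (a point): Where marbles can be put into the trough, a V channel of two boards at 45 deg, 215 mm long, rims 60 mm apart. Point: mid-channel, 45 mm from the ramp end, level with the rims (30 mm above the bottom of the V). y along the trough away from the ramp, x along the hinge. Marbles put here roll to the far end and line up; all fit.
- trough_hinge (a point): On the trough's hinge line, at the bottom of the V at its ramp end; the hinge is level, along x (the grader's x). y points along the trough to its far end, z up out of the channel; turns with the trough.
- trough_tab (a point): Grip point on the upright tab at the trough's far end: 249 mm from the hinge along y, 42 mm above the bottom of the V. The tab is a plate 10 mm thick along x (the hinge direction), 24 mm along y, 46 mm high, its top 17 mm above this point; it is 18 mm clear of the end board.
- rest: Fixed narrow wooden marble rest, a bar 16 mm wide (x) and 270 mm long (y) on two legs, top 70 mm above the shelf; origin on the shelf under its middle. Six shallow wells along y, 45 mm apart, hold one marble each (some are empty).
- marble_s1_center (a point): Centre of a small green glass marble (rolls freely), 20 mm in diameter, lying in one of the wells of the rest (may be absent).
- marble_s2_center (a point): Centre of a small green glass marble (rolls freely), 20 mm in diameter, lying in one of the wells of the rest (may be absent).
- marble_m1_center (a point): Centre of a medium green glass marble (rolls freely), 29 mm in diameter, lying in one of the wells of the rest (may be absent).
- marble_m2_center (a point): Centre of a medium green glass marble (rolls freely), 29 mm in diameter, lying in one of the wells of the rest (may be absent).
- marble_l1_center (a point): Centre of a large green glass marble (rolls freely), 38 mm in diameter, lying in one of the wells of the rest (may be absent).
- marble_l2_center (a point): Centre of a large green glass marble (rolls freely), 38 mm in diameter, lying in one of the wells of the rest (may be absent).
- canister: Bystander, to be left alone: chrome twist-cap canister, 68 mm across, 170 mm high; origin at its underside.
- lint_roller: Bystander, to be left alone: lilac lint roller lying down, 220 mm long; origin at its underside.
- dish: Bystander, to be left alone: low glass dish, 72 mm across, 28 mm high; origin at its underside.
- glasses_case: Bystander, to be left alone: brown glasses case, 160 x 60 x 35 mm; origin at its underside.

How it is judged (in metres and radians):
On the way, in this order (a step that is already met when the one before it is completed fails the run):
1. the spare tray is home in the middle of the row (x of tray_m_in in the frame of grader between -0.01 and 0.006 m and y of tray_m_in in the frame of grader between -0.014 and 0.014 m and angle between the x axis of tray_m_in and the x axis of grader, either way round below 0.15 rad), for 0.2 s.
2. all the marbles lie in the trough together (x of marble_s1_center in the frame of trough_hinge between -0.025 and 0.025 m and y of marble_s1_center in the frame of trough_hinge between 0 and 0.215 m and z of marble_s1_center in the frame of trough_hinge between 0.005 and 0.045 m and x of marble_s2_center in the frame of trough_hinge between -0.025 and 0.025 m and y of marble_s2_center in the frame of trough_hinge between 0 and 0.215 m and z of marble_s2_center in the frame of trough_hinge between 0.005 and 0.045 m and x of marble_m1_center in the frame of trough_hinge between -0.025 and 0.025 m and y of marble_m1_center in the frame of trough_hinge between 0 and 0.215 m and z of marble_m1_center in the frame of trough_hinge between 0.005 and 0.045 m and x of marble_m2_center in the frame of trough_hinge between -0.025 and 0.025 m and y of marble_m2_center in the frame of trough_hinge between 0 and 0.215 m and z of marble_m2_center in the frame of trough_hinge between 0.005 and 0.045 m and x of marble_l1_center in the frame of trough_hinge between -0.025 and 0.025 m and y of marble_l1_center in the frame of trough_hinge between 0 and 0.215 m and z of marble_l1_center in the frame of trough_hinge between 0.005 and 0.045 m and x of marble_l2_center in the frame of trough_hinge between -0.025 and 0.025 m and y of marble_l2_center in the frame of trough_hinge between 0 and 0.215 m and z of marble_l2_center in the frame of trough_hinge between 0.005 and 0.045 m), for 0.2 s.
3. the trough is tipped (0.4 rad or more) (value of joint trough above 0.4 rad), for 0.1 s.
At the end, for the whole second after the job is handed in: Every marble lies in the tray for its size (20 mm upper, 29 mm middle, 38 mm lower), the middle tray is home (within 10 mm of the back stop, within 14 mm of the middle, straight to 0.15 rad), its neighbours stand in their bays (within 20 mm), and the trough is down (under 0.06 rad) (all of step 1 and x of marble_s1_center in the frame of tray_s_in between -0.04 and 0.044 m and y of marble_s1_center in the frame of tray_s_in between -0.031 and 0.031 m and z of marble_s1_center in the frame of tray_s_in between 0 and 0.06 m and x of marble_s2_center in the frame of tray_s_in between -0.04 and 0.044 m and y of marble_s2_center in the frame of tray_s_in between -0.031 and 0.031 m and z of marble_s2_center in the frame of tray_s_in between 0 and 0.06 m and x of marble_m1_center in the frame of tray_m_in between -0.04 and 0.044 m and y of marble_m1_center in the frame of tray_m_in between -0.031 and 0.031 m and z of marble_m1_center in the frame of tray_m_in between 0 and 0.06 m and x of marble_m2_center in the frame of tray_m_in between -0.04 and 0.044 m and y of marble_m2_center in the frame of tray_m_in between -0.031 and 0.031 m and z of marble_m2_center in the frame of tray_m_in between 0 and 0.06 m and x of marble_l1_center in the frame of tray_l_in between -0.04 and 0.044 m and y of marble_l1_center in the frame of tray_l_in between -0.031 and 0.031 m and z of marble_l1_center in the frame of tray_l_in between 0 and 0.06 m and x of marble_l2_center in the frame of tray_l_in between -0.04 and 0.044 m and y of marble_l2_center in the frame of tray_l_in between -0.031 and 0.031 m and z of marble_l2_center in the frame of tray_l_in between 0 and 0.06 m and x of tray_s_in in the frame of grader between -0.02 and 0.012 m and y of tray_s_in in the frame of grader between 0.042 and 0.082 m and x of tray_l_in in the frame of grader between -0.02 and 0.012 m and y of tray_l_in in the frame of grader between -0.082 and -0.042 m and value of joint trough below 0.06 rad); the robot touches nothing.
It fails at once if a neighbouring tray is toppled (tilted over 0.4 rad) (angle between any of tray_s_in, tray_l_in's own z axis and vertical above 0.4 rad).
It fails at once if a bystander is moved by more than 40 mm (distance of any of canister, lint_roller, dish, glasses_case from where it was at the start of the episode above 0.04 m).
Of marble_s1, marble_s2, marble_m1, marble_m2, marble_l1, marble_l2 only 4 to 6 are there at a start; the rules pass over those that are not, and their reading is None.
At some moment in a run one of tray_m may be knocked a few centimetres aside while the robot is not near it.
It also fails if it takes over 208 s, if anything falls off the work surface, if the arm or the gripper's body presses on something with over 40 N, if the wrist force passes 120 N, or if a joint passes its speed limit or range.

### The arm

A 6-joint arm with a two-finger parallel gripper is mounted at the origin on the work surface. World frame = base frame: x ahead of the robot, y to its left, z up, the work surface at z = 0. Lengths are in m, angles in degrees, forces in N, time in s.
With the tool pointing down it reaches from about 0.4 to 0.825 m from the base axis. Payload 7 kg.
Tool frame: the origin (TCP) lies at the very end of the fingers, on their centre line; the grasp point (between the pads) lies 19 mm behind it (ctrl.hold_point_z is the distance from the TCP to the grasp point, in m); z points along the fingers, y is the line along which they close (so a half turn about z gives the same grasp; the last joint's range is limited). The gripper opens to 88 mm and grips with 3 to 60 N. Pads are 19 mm wide; open, the fingers measure 130 mm over their backs; the gripper's body (78 mm by 193 mm) begins 47 mm behind the grasp point.
Start: joints at [81.308, 20.546, 0.682, 0, -70.136, -16.507], TCP at [0.287, 0.611, 0.227] pointing down, gripper open.
Joint ranges: [-176.03, 176.03], [-82.01, 121.73], [-58.28, 71.71], [-173.87, 95.51], [-174.79, -0.11], [-173.66, 173.66]. Speed limits (degrees/s): [136.94, 136.94, 172.46, 180, 180, 180].

### API

Orientations are given as [roll, pitch, yaw] about the fixed x, y, z axes, in that order (R = Rz(yaw) Ry(pitch) Rx(roll)).
In Python, from plant import sensors, viewer, workorder, ctrl gives the robot as it stands.
- The arm moves only by the shell command python3 -m pendant 'ROWS'. ROWS is JSON, a list of rows, each a list of 3 entries, a list of its own where there are three numbers: the opening, from -1 (shut) to 1 (fully open), so that 0 is half open, then the shift along the tool's x, y, z in m, then the turn, a rotation vector about the tool's x, y, z in degrees. A call has 1 to 10 rows; each row is the pose to reach, as a shift and turn from the pose commanded when the call began, along the tool's axes at that moment; what a row does not reach only later rows make up. A row lasts 1/12 s, in which the tool goes at most 41.7 mm and 7.16 degrees, less where a joint would pass 70% of its speed; a pose out of reach is approached as far as the arm can. A call with a gripper value outside its range is refused whole. The fingers move at their own pace and stop on an object; the grip force is fixed at half the most. Time passes only in rows, so rows that repeat a pose let the fingers close. It gives the time, the measured TCP pose, the force, the opening and the grip force at its end, in the units of the state.
- sensors.get_obs(): the state, without advancing time (a new reading comes with each control period).
- viewer.snapshot(name): name is "side" or "top"; returns the picture (400x640x3 uint8, red, green, blue); there is no depth.
- viewer.camera_params(name): a dict with "fx", "fy", "cx", "cy" (pixels), "extrinsics" (4x4, takes a point from world to camera coordinates). Camera axes: x right, y up, looking along -z (the intrinsics and any distortion apply to the point x, -y, -z); pixel columns grow to the right and rows downward; lengths in m; the calibration is good to about 2 mm. A picture is of the moment at which its call begins. camera_params takes no time and is no camera call.
- workorder.close_job(): hands the job in; it is judged then, once.
The state is a dict: "clock": time; "joint_pos": joint angles; "qvel": joint speeds; "tau": joint torques, N m; "tool_pos": TCP position; "orientation": TCP orientation; "force": force on the tool from outside, world axes, zero at the start; "moment": the same for the moment, N m; "opening": finger opening in m; "gripper_force": force on a finger pad.
Only numpy, scipy, OpenCV 4.12 (cv2) and the standard library are available. Lean on these libraries where they do the work, as an engineer would, in place of code of your own. Each camera call takes 0.05 s, during which the arm holds its last target. There are 200 camera calls.

## Working session

There is one attempt and no reset: what is moved stays moved. The work goes in short steps, Python scripts to look and compute and a shell command to move; the robot and the scene stay as the last step left them, time stands still between calls to the robot, and variables do not carry over. Pictures are saved under pics/ and viewed, at most 16 in all, crops included, and the job is handed in when it is done.

```bash
mkdir -p pics
cat > h.py <<'E'
import numpy as np, cv2
from plant import sensors, viewer, workorder, ctrl
from scipy.spatial.transform import Rotation as R
def snap(n,f):
    im=viewer.snapshot(n); cv2.imwrite(f'pics/{f}.png',im[:,:,::-1]); return im
def ray(n,u,v):
    p=viewer.camera_params(n); E=np.array(p['extrinsics'])
    d=np.array([(u-p['cx'])/p['fx'],-(v-p['cy'])/p['fy'],-1.]); Rm=E[:3,:3]
    return -Rm.T@E[:3,3], Rm.T@d
def onz(n,u,v,z):
    o,d=ray(n,u,v); return o+d*(z-o[2])/d[2]
def proj(n,P):
    p=viewer.camera_params(n); E=np.array(p['extrinsics']); c=E[:3,:3]@np.array(P)+E[:3,3]
    return np.array([p['cx']+p['fx']*c[0]/-c[2], p['cy']+p['fy']*-c[1]/-c[2]])
def tool():
    o=sensors.get_obs(); return np.array(o['tool_pos']),R.from_euler('xyz',o['orientation'],degrees=True),o
def to(P,yaw=None):
    """shift in tool axes to world TCP P, and turn to tool-down with yaw of the tool x"""
    t,r,o=tool(); s=r.inv().apply(np.array(P)-t)
    print('t',round(o['clock'],2),'tcp',t.round(4),'rpy',np.round(o['orientation'],1),'F',np.round(o['force'],1),'open',round(o['opening'],4),'shift mm',(s*1000).round(1))
    if yaw is not None: print('turn',(r.inv()*R.from_euler('xyz',[180,0,yaw],degrees=True)).as_rotvec(degrees=True).round(2))
E
python3 - <<'E'
from h import *
for n in('top','side'):
    snap(n,n+'0'); p=viewer.camera_params(n); print(n,{k:v for k,v in p.items() if k!='extrinsics'}, ray(n,320,200))
print(sensors.get_obs(), ctrl.hold_point_z)
E
```

```text
top {'fx': 391.8107023914562, 'fy': 391.8107023914562, 'cx': 320.09453452683573, 'cy': 196.85021192684246} (array([ 0.32408675, -0.07813258,  1.10102184]), array([ 0.19427281,  0.00689834, -0.98095625]))
side {'fx': 486.2137500431695, 'fy': 486.2137500431695, 'cx': 315.875100717376, 'cy': 205.09363252749458} (array([ 1.11628978, -0.82588755,  0.83590988]), array([-0.49650659,  0.63461523, -0.59239045]))
{'clock': 0.1, 'joint_pos': array([ 8.13082229e+01,  2.05863267e+01,  6.38921991e-01, -1.74848099e-02,
       -7.01359111e+01, -1.65056896e+01]), 'qvel': array([ 0.10174306, -0.01689308,  0.03968874,  0.04827413, -0.00585716,
       -0.07116854]), 'tau': array([-1.34774891e-03, -5.84164989e+01,  2.93751293e+01,  7.01547056e+00,
        1.01827996e-02, -4.44940827e-05]), 'tool_pos': array([0.28722632, 0.61035495, 0.22572774]), 'orientation': array([ 1.79915447e+02, -7.91260372e-03, -2.52034140e+01]), 'force': array([-0.70182771,  0.716095  ,  0.08398461]), 'moment': array([-0.04742161,  0.10436787, -0.01933436]), 'gripper_force': 0.0, 'opening': 0.0879928846905684} 0.0188
```

View pics/top0.png

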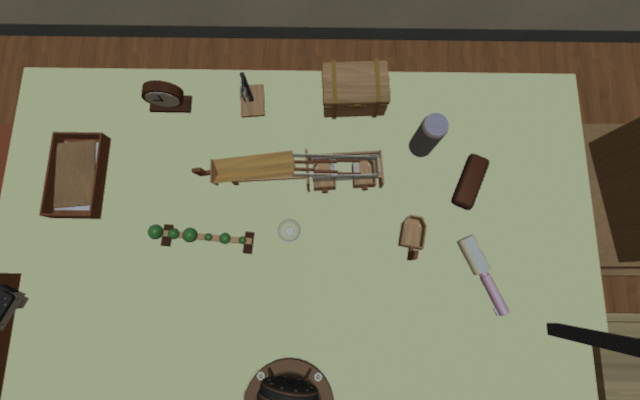

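View pics/side0.png

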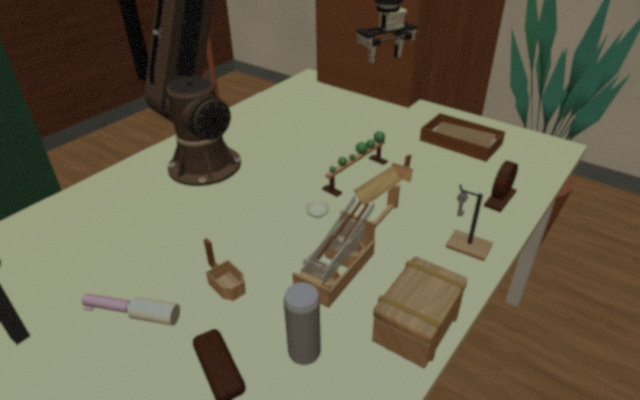

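Top: grader at about (345,170), trough running left to its tab at (200,172), rest with six marbles from (155,232) to (242,240), spare tray at (412,235) with its tab at (412,253). I'll enlarge this area for pixel detail.

```bash
python3 - <<'E'
import cv2
a=cv2.imread('pics/top0.png'); b=cv2.imread('pics/side0.png')
cv2.imwrite('pics/c1.png',cv2.resize(a[140:270,290:440],None,fx=5,fy=4.6,interpolation=cv2.INTER_CUBIC)[:598])
cv2.imwrite('pics/c2.png',cv2.resize(a[140:260,140:300],None,fx=5,fy=5,interpolation=cv2.INTER_CUBIC))
E
python3 - <<'E'
from h import *
im=cv2.imread('pics/top0.png'); h=cv2.cvtColor(im,cv2.COLOR_BGR2HSV)
m=cv2.inRange(h,(45,90,20),(90,255,140)); m[:215]=0;m[250:]=0;m[:,:140]=0;m[:,262:]=0
n,l,s,c=cv2.connectedComponentsWithStats(m)
for i in range(1,n):
    if s[i,4]>8: print(c[i].round(1),s[i,2:], onz('top',*c[i],0.082).round(4))
E
```

```text
[155.2 231.5] [ 14  13 135] [0.4365 0.3585 0.082 ]
[172.7 233.2] [11 11 81] [0.4329 0.3123 0.082 ]
[189.3 234.8] [ 14  13 136] [0.4292 0.2684 0.082 ]
[207.5 236.6] [ 6  6 31] [0.4251 0.2206 0.082 ]
[224.3 238. ] [10  9 73] [0.4219 0.1766 0.082 ]
[241.8 239.6] [ 7  6 32] [0.4184 0.1308 0.082 ]
```

View pics/c1.png

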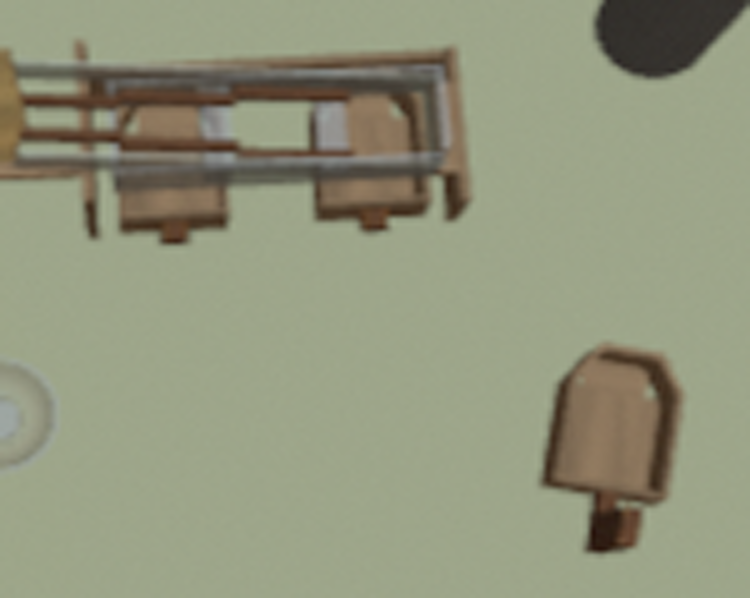

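View pics/c2.png

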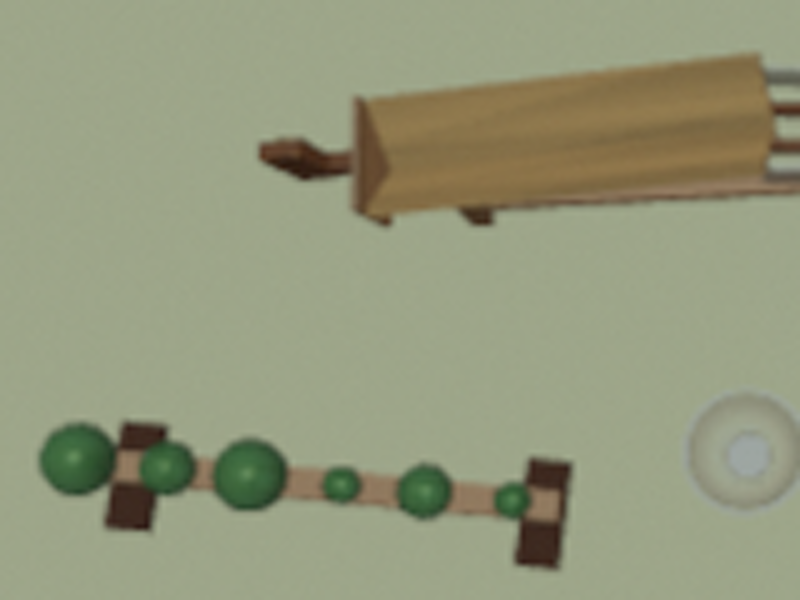

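c1/c2: marbles in order L, M, L, S, M, S from left; the spare tray's rear rim corners are near c1 (548,483) and (665,497), its nose near (605,345)–(668,353); rail walls end at c1 (442,68)/(440,163). One enlarged side crop to cross-check.

Run:
```python
from h import *
b=cv2.imread('pics/side0.png')
cv2.imwrite('pics/c3.png',cv2.resize(b[145:305,200:420],None,fx=3.6,fy=3.6,interpolation=cv2.INTER_CUBIC))
def c1(x,y,z): return onz('top',290+(x+.5)/5-.5,140+(y+.5)/4.6-.5,z)
def c2(x,y,z): return onz('top',140+(x+.5)/5-.5,140+(y+.5)/5-.5,z)
f=lambda s,p:print(s,p.round(4)*1000)
print('nadir px',proj('top',[.324,-.078,0]))
f('RL',c1(548,485,.04));f('RR',c1(665,500,.04));f('NL',c1(603,345,.04));f('NR',c1(666,353,.04))
f('SL',c1(122,227,.04));f('SR',c1(227,222,.04))
f('LL',c1(316,216,.04));f('LR',c1(427,208,.04))
f('wall x+ low',c1(442,68,.085));f('wall x- low',c1(440,163,.085))
f('wall x+ up',c1(20,70,.139));f('wall x- up',c1(20,161,.139))
f('knobS',c1(174,235,.03));f('knobL',c1(375,222,.03))
f('trough far x+',c2(360,98,.1));f('trough far x-',c2(385,222,.1)); f('near x+',c2(760,55,.16)); f('near x-',c2(768,180,.16))
f('tab',c2(268,152,.14))
```

```text
nadir px [321.70734082 277.78529481]
RL [ 413.2 -285.7   40. ]
RR [ 405.2 -348.3   40. ]
NL [ 496.5 -318.1   40. ]
NR [ 492.2 -352.3   40. ]
SL [565.3 -53.6  40. ]
SR [ 569.1 -111.9   40. ]
LL [ 573.4 -161.3   40. ]
LR [ 579.1 -223.    40. ]
wall x+ low [ 653.1 -226.3   85. ]
wall x- low [ 595.3 -224.3   85. ]
wall x+ up [631.9  -2.1 139. ]
wall x- up [579.5  -3.5 139. ]
knobS [562.9 -82.6  30. ]
knobL [ 572.4 -195.1   30. ]
trough far x+ [629.6 219.2 100. ]
trough far x- [561.8 201.4 100. ]
near x+ [636.2   1.6 160. ]
near x- [571.3  -4.2 160. ]
tab [588.2 252.2 140. ]
```

View pics/c3.png

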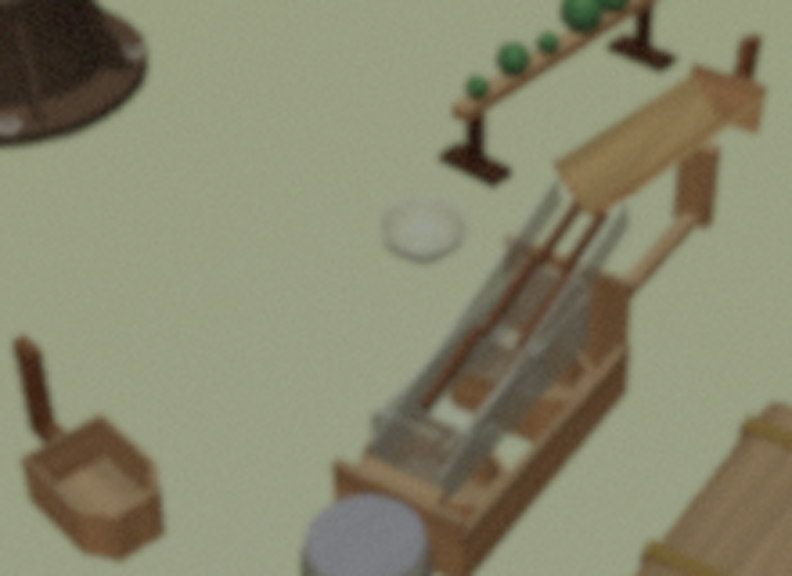

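c3: trough near rims are at about (558,163) and (588,212), tab top at (750,38), spare tray's tab top at (25,342). Triangulating the key points and building frames.

```bash
cat >> h.py <<'E'
def tri(a,b):
    (o,d),(p,e)=ray('top',*a),ray('side',*b)
    s=np.linalg.lstsq(np.c_[d,-e],p-o,rcond=None)[0]; A,B=o+d*s[0],p+e*s[1]
    return (A+B)/2,np.linalg.norm(A-B)
E
python3 - <<'E'
from h import *
C1=lambda x,y:(290+(x+.5)/5-.5,140+(y+.5)/4.6-.5)
C2=lambda x,y:(140+(x+.5)/5-.5,140+(y+.5)/5-.5)
C3=lambda x,y:(200+(x+.5)/3.6-.5,145+(y+.5)/3.6-.5)
def f(n,a,b): p,e=tri(a,b); print(n,(p*1000).round(1),round(e*1000,1))
f('near x-',C2(768,180),C3(558,163)); f('near x+',C2(760,55),C3(588,212))
f('tab top',C2(265,152),C3(751,38)); f('far x+ rim',C2(360,98),C3(765,92)); f('far x- rim',C2(358,212),C3(697,68))
f('spare tab top',C1(628,530),C3(25,342))
f('board low inner top x+',C1(455,50),C3(470,525))
for n,p in(('boardS base',(96,237)),('boardL base',(450,219))): print(n,onz('top',*C1(*p),0).round(4))
for q in((603,530),(628,528),(590,548),(612,548),(638,515)):print(q,onz('top',*C1(*q),.102).round(4))
for z in(.04,): print('shoulders',onz('top',*C1(563,383),z),onz('top',*C1(681,397),z))
E
```

```text
near x- [577.5  -1.4 142.9] 4.4
near x+ [630.2  -8.8 136.3] 35.6
tab top [590.3 257.3 123. ] 6.3
far x+ rim [625.8 215.7 107.5] 3.5
far x- rim [565.4 214.  106.8] 0.0
spare tab top [ 383.  -315.1   99.4] 3.3
board low inner top x+ [ 677.2 -237.3   51. ] 4.1
boardS base [ 0.5678 -0.0378  0.    ]
boardL base [ 0.5818 -0.2417  0.    ]
(603, 530) [ 0.3837 -0.3006  0.102 ]
(628, 528) [ 0.385  -0.3133  0.102 ]
(590, 548) [ 0.3739 -0.2938  0.102 ]
(612, 548) [ 0.374  -0.3048  0.102 ]
(638, 515) [ 0.3921 -0.3186  0.102 ]
shoulders [ 0.47347888 -0.29552799  0.04      ] [ 0.46595145 -0.35942567  0.04      ]
```

Run:
```python
from h import *
to([.5,0.1,.25],-10); to([.381,-.3135,.2],-10)
```

```text
t 0.1 tcp [0.2872 0.6104 0.2257] rpy [179.9  -0.  -25.2] F [-0.7  0.7  0.1] open 0.088 shift mm [409.8 371.2 -23.7]
turn [  0.09   0.   -15.2 ]
t 0.1 tcp [0.2872 0.6104 0.2257] rpy [179.9  -0.  -25.2] F [-0.7  0.7  0.1] open 0.088 shift mm [478.3 795.9  27. ]
turn [  0.09   0.   -15.2 ]
```

```bash
python3 -m pendant '[[1,[0.205,0.186,-0.024],[0,0,-15.2]],[1,[0.205,0.186,-0.024],[0,0,-15.2]],[1,[0.205,0.186,-0.024],[0,0,-15.2]],[1,[0.205,0.186,-0.024],[0,0,-15.2]],[1,[0.205,0.186,-0.024],[0,0,-15.2]],[1,[0.205,0.186,-0.024],[0,0,-15.2]],[1,[0.205,0.186,-0.024],[0,0,-15.2]],[1,[0.205,0.186,-0.024],[0,0,-15.2]]]'; python3 -c "
from h import *
to([.5,0,.25],-10); to([.381,-.3135,.2],-10)"
```

```text
clock: 0.77
tool_pos: [0.3947, 0.351, 0.2514]
orientation: [-180.0, -0.0, -10.2]
force: [-0.0, 0.6, -0.7]
opening: 0.0878
gripper_force: 0.0
t 0.77 tcp [0.3947 0.351  0.2514] rpy [-180.    -0.   -10.2] F [-0.   0.6 -0.7] open 0.0878 shift mm [165.6 326.9   1.3]
turn [-0.02 -0.01 -0.17]
t 0.77 tcp [0.3947 0.351  0.2514] rpy [-180.    -0.   -10.2] F [-0.   0.6 -0.7] open 0.0878 shift mm [103.9 656.5  51.2]
turn [-0.02 -0.01 -0.17]
```

```bash
python3 -m pendant '[[1,[0.165,0.327,0],[0,0,0]],[1,[0.165,0.327,0],[0,0,0]],[1,[0.165,0.327,0],[0,0,0]],[1,[0.165,0.327,0],[0,0,0]],[1,[0.165,0.327,0],[0,0,0]],[1,[0.165,0.327,0],[0,0,0]],[1,[0.165,0.327,0],[0,0,0]],[1,[0.165,0.327,0],[0,0,0]],[1,[0.165,0.327,0],[0,0,0]],[1,[0.165,0.327,0],[0,0,0]]]'; python3 -c "
from h import *
to([.381,-.3135,.18],-10)"
```

```text
clock: 1.6
tool_pos: [0.4999, 0.0002, 0.2501]
orientation: [179.9, 0.1, -10.2]
force: [-0.2, 0.2, -0.1]
opening: 0.0876
gripper_force: 0.0
t 1.6 tcp [4.999e-01 2.000e-04 2.501e-01] rpy [ 1.799e+02  1.000e-01 -1.020e+01] F [-0.2  0.2 -0.1] open 0.0876 shift mm [-61.3 329.7  70.5]
turn [ 0.07  0.05 -0.24]
```

```bash
python3 -m pendant '[[1,[-0.061,0.33,0.07],[0,0,0]],[1,[-0.061,0.33,0.07],[0,0,0]],[1,[-0.061,0.33,0.07],[0,0,0]],[1,[-0.061,0.33,0.07],[0,0,0]],[1,[-0.061,0.33,0.07],[0,0,0]],[1,[-0.061,0.33,0.07],[0,0,0]],[1,[-0.061,0.33,0.07],[0,0,0]],[1,[-0.061,0.33,0.07],[0,0,0]],[1,[-0.061,0.33,0.07],[0,0,0]],[1,[-0.061,0.33,0.07],[0,0,0]]]'; python3 -c "
from h import *
to([.381,-.3135,.068],-10)
a=snap('top','t1');b=snap('side','s1')
cv2.imwrite('pics/c4.png',np.hstack([cv2.resize(a[180:300,360:460],(400,480),interpolation=2),cv2.resize(b[210:310,160:260],(400,480),interpolation=2)])[:,:,::-1])"
```

```text
clock: 2.43
tool_pos: [0.3803, -0.3116, 0.1793]
orientation: [-180.0, 0.2, -10.2]
force: [0.0, -0.3, 0.2]
opening: 0.0875
gripper_force: 0.0
t 2.43 tcp [ 0.3803 -0.3116  0.1793] rpy [-180.     0.2  -10.2] F [ 0.  -0.3  0.2] open 0.0875 shift mm [  1.3   1.7 111.3]
turn [-0.02  0.15 -0.23]
```

View pics/c4.png

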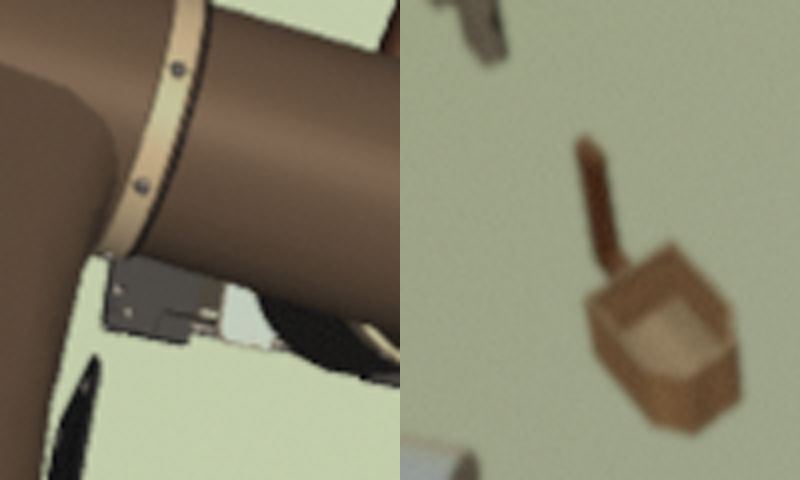

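The arm hides the top view. In the side view the tray and its tab (tab top at crop (588,138)) haven't moved. Descending and gripping.

```bash
python3 -m pendant '[[1,[0.001,0.001,0.06],[0,0,0]],[1,[0.001,0.001,0.06],[0,0,0]],[1,[0.001,0.001,0.09],[0,0,0]],[1,[0.001,0.001,0.111],[0,0,0]],[1,[0.001,0.001,0.111],[0,0,0]],[-0.4,[0.001,0.001,0.111],[0,0,0]],[-0.4,[0.001,0.001,0.111],[0,0,0]],[-0.4,[0.001,0.001,0.111],[0,0,0]],[-0.4,[0.001,0.001,0.111],[0,0,0]]]'; python3 -m pendant '[[-1,[0,0,0],[0,0,0]],[-1,[0,0,0],[0,0,0]],[-1,[0,0,0],[0,0,0]],[-1,[0,0,0],[0,0,0]],[-1,[0,0,0],[0,0,0]],[-1,[0,0,0],[0,0,0]]]'; python3 -c "
from h import *
to([.46,-.26,.0685],4.4);to([.46,-.144,.0685],4.4); to([.45,-.152,.0685],4.4);im=snap('side','s2')
cv2.imwrite('pics/c5.png',cv2.resize(im[180:320,150:350],None,fx=4,fy=4,interpolation=2)[:,:,::-1])"
```

```text
clock: 3.28
tool_pos: [0.384, -0.3112, 0.0711]
orientation: [180.0, -0.2, -10.0]
force: [-0.1, 0.2, -1.2]
opening: 0.0663
gripper_force: 0.0
clock: 3.78
tool_pos: [0.3828, -0.3111, 0.0695]
orientation: [-180.0, 0.0, -10.0]
force: [-0.3, -0.6, -0.4]
opening: 0.0262
gripper_force: 0.0
t 3.78 tcp [ 0.3828 -0.3111  0.0695] rpy [-180.    0.  -10.] F [-0.3 -0.6 -0.4] open 0.0262 shift mm [ 67.1 -63.8   1. ]
turn [ -0.     0.   -14.41]
t 3.78 tcp [ 0.3828 -0.3111  0.0695] rpy [-180.    0.  -10.] F [-0.3 -0.6 -0.4] open 0.0262 shift mm [  47. -178.    1.]
turn [ -0.     0.   -14.41]
t 3.78 tcp [ 0.3828 -0.3111  0.0695] rpy [-180.    0.  -10.] F [-0.3 -0.6 -0.4] open 0.0262 shift mm [  38.5 -168.4    1. ]
turn [ -0.     0.   -14.41]
```

View pics/c5.png

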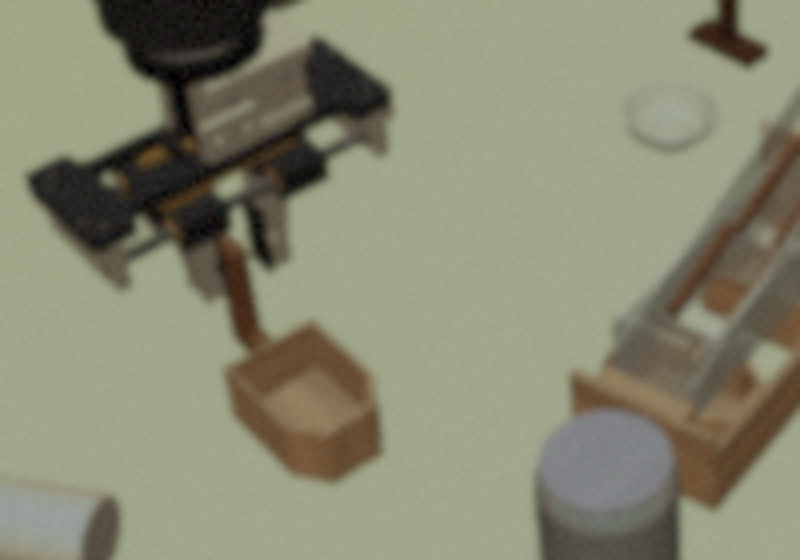

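The tab sits between the fingers; closing finishes next.

```bash
python3 -m pendant '[[-1,[0,0,0],[0,0,0]],[-1,[0,0,0],[0,0,0]],[-1,[0,0,0],[0,0,0]],[-1,[0,0,0],[0,0,0]],[-1,[0,0,0],[0,0,0]],[-1,[0,0,0],[0,0,0]]]'; python3 -c "
from h import *
to([.435,-.153,.0695],4.4)"
```

```text
clock: 4.33
tool_pos: [0.3829, -0.311, 0.0695]
orientation: [-180.0, 0.0, -10.0]
force: [0.3, 0.3, -1.0]
opening: 0.0101
gripper_force: 29.9
t 4.33 tcp [ 0.3829 -0.311   0.0695] rpy [-180.    0.  -10.] F [ 0.3  0.3 -1. ] open 0.0101 shift mm [  23.9 -164.7    0. ]
turn [ -0.    0.  -14.4]
```

Gripped (10.1 mm, 30 N). Sliding in front of the gap at moderate speed.

```bash
python3 -m pendant '[[-1,[0.003,-0.02,0],[0,0,-1.8]],[-1,[0.006,-0.041,0],[0,0,-3.6]],[-1,[0.009,-0.062,0],[0,0,-5.4]],[-1,[0.012,-0.083,0],[0,0,-7.2]],[-1,[0.015,-0.104,0],[0,0,-9]],[-1,[0.018,-0.125,0],[0,0,-10.8]],[-1,[0.021,-0.146,0],[0,0,-12.6]],[-1,[0.024,-0.165,0],[0,0,-14.4]],[-1,[0.024,-0.165,0],[0,0,-14.4]],[-1,[0.024,-0.165,0],[0,0,-14.4]]]'; python3 -c "
from h import *
to([.548,-.144,.0695],4.4)
a=snap('top','t3');b=snap('side','s3')
cv2.imwrite('pics/c6.png',np.hstack([cv2.resize(a[130:250,290:390],(400,480),interpolation=2),cv2.resize(b[190:310,240:400],(400,300),interpolation=2) if 0 else cv2.resize(b[170:310,230:347],(400,480),interpolation=2)])[:,:,::-1])"
```

```text
clock: 5.17
tool_pos: [0.4352, -0.152, 0.0695]
orientation: [-180.0, 0.0, 4.5]
force: [0.5, 2.0, -0.7]
opening: 0.0096
gripper_force: 30.0
t 5.17 tcp [ 0.4352 -0.152   0.0695] rpy [-180.     0.     4.5] F [ 0.5  2.  -0.7] open 0.0096 shift mm [ 1.13e+02  9.00e-01 -1.00e-01]
turn [-0.01  0.02  0.1 ]
```

View pics/c6.png

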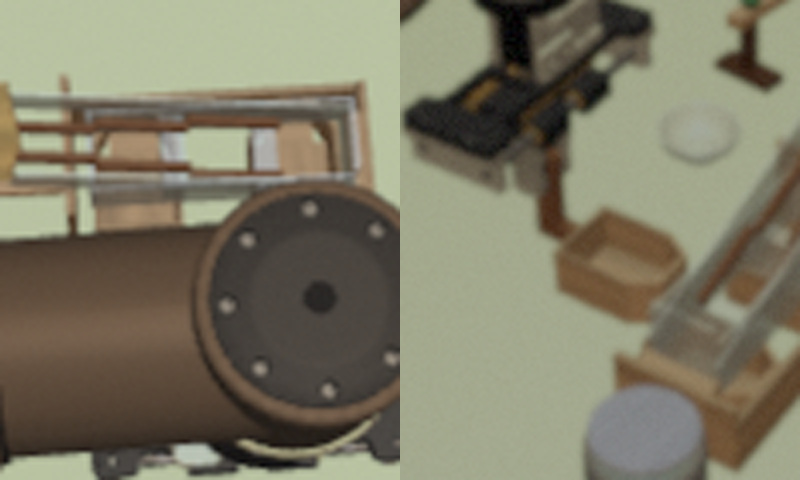

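The tray is straight in front of the gap with its nose at about crop (660,290). Pushing in slowly while watching force.

```bash
python3 -m pendant '[[-1,[0.008,0,0],[0,0,0]],[-1,[0.016,0,0],[0,0,0]],[-1,[0.024,0,0],[0,0,0]],[-1,[0.032,0,0],[0,0,0]],[-1,[0.039,0,0],[0,0,0]],[-1,[0.046,0,0],[0,0,0]],[-1,[0.053,0,0],[0,0,0]],[-1,[0.060,0,0],[0,0,0]],[-1,[0.066,0,0],[0,0,0]],[-1,[0.072,0,0],[0,0,0]]]'; python3 -m pendant '[[-1,[0.004,0,0],[0,0,0]],[-1,[0.008,0,0],[0,0,0]],[-1,[0.012,0,0],[0,0,0]],[-1,[0.016,0,0],[0,0,0]],[-1,[0.02,0,0],[0,0,0]],[-1,[0.024,0,0],[0,0,0]],[-1,[0.028,0,0],[0,0,0]],[-1,[0.031,0,0],[0,0,0]],[-1,[0.034,0,0],[0,0,0]]]'; python3 -m pendant '[[-1,[0.002,0,0],[0,0,0]],[-1,[0.004,0,0],[0,0,0]],[-1,[0.006,0,0],[0,0,0]]]'
```

```text
clock: 6.1
tool_pos: [0.5074, -0.1474, 0.0695]
orientation: [180.0, 0.0, 4.4]
force: [-2.6, -1.0, 2.4]
opening: 0.01
gripper_force: 30.0
clock: 6.85
tool_pos: [0.5412, -0.1445, 0.0695]
orientation: [-180.0, 0.0, 4.4]
force: [-4.1, -1.4, 2.6]
opening: 0.0096
gripper_force: 30.0
clock: 7.1
tool_pos: [0.547, -0.1441, 0.0695]
orientation: [-180.0, -0.0, 4.4]
force: [-0.8, -1.2, -2.0]
opening: 0.0095
gripper_force: 30.0
```

```bash
python3 -m pendant '[[-1,[0.001,0,0],[0,0,0]],[-1,[0.002,0,0],[0,0,0]],[-1,[0.003,0,0],[0,0,0]],[-1,[0.003,0,0],[0,0,0]]]'|grep -A3 tool_pos;  python3 -m pendant '[[-1,[0.001,0,0],[0,0,0]],[-1,[0.002,0,0],[0,0,0]],[-1,[0.003,0,0],[0,0,0]],[-1,[0.003,0,0],[0,0,0]]]'|grep -A3 tool_pos; python3 -c "
from h import *
a=snap('top','t4');b=snap('side','s4')
cv2.imwrite('pics/c7.png',np.hstack([cv2.resize(a[130:250,290:390],(400,480),interpolation=2),cv2.resize(b[170:310,260:377],(400,480),interpolation=2)])[:,:,::-1])"
```

```text
tool_pos: [0.5497, -0.1439, 0.0695]
orientation: [-180.0, 0.0, 4.4]
force: [-0.4, -1.0, -1.2]
opening: 0.0097
tool_pos: [0.5498, -0.1439, 0.0695]
orientation: [-180.0, 0.3, 4.4]
force: [-12.3, 0.4, 8.7]
opening: 0.0098
```

View pics/c7.png

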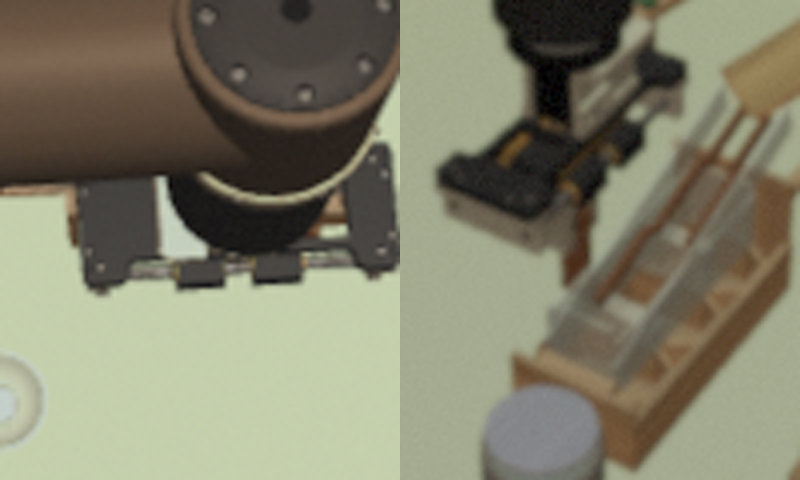

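Three noses are at the back stop and the push force rises to 12 N, so the tray is home. Release, lift, check the row.

```bash
python3 -m pendant '[[-0.5,[-0.003,0,0],[0,0,0]],[-0.5,[-0.003,0,0],[0,0,0]],[-0.5,[-0.003,0,0],[0,0,0]],[-0.5,[-0.003,0,0],[0,0,0]],[-0.5,[-0.003,0,-0.03],[0,0,0]],[-0.5,[-0.003,0,-0.07],[0,0,0]],[-0.5,[-0.003,0,-0.11],[0,0,0]],[-0.5,[-0.003,0,-0.15],[0,0,0]],[-0.5,[-0.003,0,-0.15],[0,0,0]]]'; python3 -c "
from h import *
for u,v,z in((155.2,231.5,.087),(189.3,234.8,.087),(172.7,233.2,.083),(224.3,238,.083),(207.5,236.6,.078),(241.8,239.6,.078)):
    print(onz('top',u-0,v,z).round(4))
to([.435,.355,.22],-94.5)"
```

```text
clock: 8.62
tool_pos: [0.5544, -0.1446, 0.2287]
orientation: [179.8, -0.8, 4.5]
force: [1.2, -0.7, 1.4]
opening: 0.0218
gripper_force: 0.0
[0.4361 0.3563 0.087 ]
[0.4286 0.2668 0.087 ]
[0.4327 0.3119 0.083 ]
[0.4219 0.1764 0.083 ]
[0.4255 0.2219 0.078 ]
[0.4188 0.1317 0.078 ]
t 8.62 tcp [ 0.5544 -0.1446  0.2287] rpy [179.8  -0.8   4.5] F [ 1.2 -0.7  1.4] open 0.0218 shift mm [ -80.  -507.4    6.2]
turn [-0.54 -0.71 98.98]
```

```bash
python3 -m pendant '[[1,[-0.06,-0.37,0],[0,0,70]],[1,[-0.06,-0.37,0],[0,0,70]],[1,[-0.06,-0.37,0],[0,0,70]],[1,[-0.06,-0.37,0],[0,0,70]],[1,[-0.06,-0.37,0],[0,0,70]],[1,[-0.06,-0.37,0],[0,0,70]],[1,[-0.06,-0.37,0],[0,0,70]],[1,[-0.06,-0.37,0],[0,0,70]],[1,[-0.06,-0.37,0],[0,0,70]],[1,[-0.06,-0.37,0],[0,0,70]]]'|head -3; python3 -c "
from h import *
to([.436,.356,.16],-94.5)"
```

```text
clock: 9.45
tool_pos: [0.4629, 0.2159, 0.2199]
orientation: [-179.9, 0.0, -59.1]
t 9.45 tcp [0.4629 0.2159 0.2199] rpy [-179.9    0.   -59.1] F [ 1.   0.5 -0.5] open 0.0831 shift mm [-134.1  -48.8   60. ]
turn [-0.07  0.04 35.39]
```

```bash
python3 -m pendant '[[1,[-0.134,-0.049,0.06],[0,0,35.4]],[1,[-0.134,-0.049,0.06],[0,0,35.4]],[1,[-0.134,-0.049,0.06],[0,0,35.4]],[1,[-0.134,-0.049,0.06],[0,0,35.4]],[1,[-0.134,-0.049,0.06],[0,0,35.4]],[1,[-0.134,-0.049,0.06],[0,0,35.4]],[1,[-0.134,-0.049,0.06],[0,0,35.4]],[1,[-0.134,-0.049,0.06],[0,0,35.4]]]'|head -3; python3 -c "
from h import *
to([.436,.356,.068],-94.5)
a=snap('top','t5');b=snap('side','s5')
cv2.imwrite('pics/c8.png',np.hstack([cv2.resize(a[140:260,140:260],(400,400),interpolation=2),cv2.resize(b[90:210,300:420],(400,400),interpolation=2)])[:,:,::-1])"
```

```text
clock: 10.12
tool_pos: [0.4362, 0.3536, 0.16]
orientation: [-180.0, 0.0, -94.0]
t 10.12 tcp [0.4362 0.3536 0.16  ] rpy [-180.    0.  -94.] F [-0.1  0.9  0.2] open 0.0871 shift mm [-2.4  0.5 92. ]
turn [-0.02  0.03  0.51]
```

View pics/c8.png

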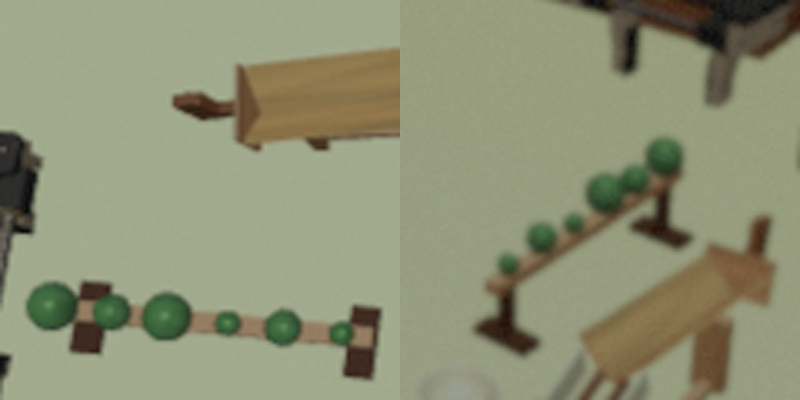

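The gripper hangs above the end large marble and all six are in their wells. Descend and grip.

```bash
python3 -m pendant '[[1,[-0.002,0.001,0.04],[0,0,0.5]],[1,[-0.002,0.001,0.07],[0,0,0.5]],[1,[-0.002,0.001,0.092],[0,0,0.5]],[0.6,[-0.002,0.001,0.092],[0,0,0.5]],[-1,[-0.002,0.001,0.092],[0,0,0.5]],[-1,[-0.002,0.001,0.092],[0,0,0.5]],[-1,[-0.002,0.001,0.092],[0,0,0.5]],[-1,[-0.002,0.001,0.092],[0,0,0.5]],[-1,[-0.002,0.001,0.092],[0,0,0.5]],[-1,[-0.002,0.001,0.092],[0,0,0.5]]]'; python3 -m pendant '[[-1,[0,0,0],[0,0,0]],[-1,[0,0,0],[0,0,0]],[-1,[0,0,0],[0,0,0]],[-1,[0,0,-0.03],[0,0,0]],[-1,[0,0,-0.07],[0,0,0]],[-1,[0,0,-0.11],[0,0,0]],[-1,[0,0,-0.14],[0,0,0]],[-1,[0,0,-0.14],[0,0,0]]]'; python3 -c "
from h import *
to([.602,.043,.21],4.4)"
```

```text
clock: 11.05
tool_pos: [0.4353, 0.3563, 0.0685]
orientation: [-180.0, 0.1, -94.7]
force: [-0.6, 0.4, -0.9]
opening: 0.0463
gripper_force: 0.0
clock: 11.72
tool_pos: [0.4374, 0.3584, 0.2148]
orientation: [-179.6, 0.5, -94.6]
force: [1.6, 0.6, -0.2]
opening: 0.0365
gripper_force: 30.0
t 11.72 tcp [0.4374 0.3584 0.2148] rpy [-179.6    0.5  -94.6] F [ 1.6  0.6 -0.2] open 0.0365 shift mm [ 301.  -189.6    3.5]
turn [-6.900e-01  3.000e-02 -9.904e+01]
```

```bash
python3 -m pendant '[[-1,[0.301,-0.19,0],[0,0,-70]],[-1,[0.301,-0.19,0],[0,0,-70]],[-1,[0.301,-0.19,0],[0,0,-70]],[-1,[0.301,-0.19,0],[0,0,-70]],[-1,[0.301,-0.19,0],[0,0,-70]],[-1,[0.301,-0.19,0],[0,0,-70]],[-1,[0.301,-0.19,0],[0,0,-70]],[-1,[0.301,-0.19,0],[0,0,-70]],[-1,[0.301,-0.19,0],[0,0,-70]],[-1,[0.301,-0.19,0],[0,0,-70]]]'|head -3; python3 -c "
from h import *
to([.602,.043,.21],4.4)"
```

```text
clock: 12.55
tool_pos: [0.6008, 0.0365, 0.2069]
orientation: [179.9, 0.0, -28.4]
t 12.55 tcp [0.6008 0.0365 0.2069] rpy [179.9   0.  -28.4] F [ 0.1  0.5 -0.2] open 0.0367 shift mm [-2.  -6.2 -3.1]
turn [  0.06   0.04 -32.75]
```

```bash
python3 -m pendant '[[-1,[-0.001,-0.008,0],[0,0,-32.8]],[-1,[-0.001,-0.008,0],[0,0,-32.8]],[-1,[-0.001,-0.008,0],[0,0,-32.8]],[-1,[-0.001,-0.008,0],[0,0,-32.8]],[-1,[-0.001,-0.008,0],[0,0,-32.8]],[-1,[-0.001,-0.008,0.03],[0,0,-32.8]],[-1,[-0.001,-0.008,0.055],[0,0,-32.8]],[-1,[-0.001,-0.008,0.055],[0,0,-32.8]]]'; python3 -c "
from h import *
to([.602,.043,.139],4.4)
a=snap('top','t6');b=snap('side','s6')
cv2.imwrite('pics/c9.png',np.hstack([cv2.resize(a[110:230,190:310],(400,400),interpolation=2),cv2.resize(b[130:230,310:410],(400,400),interpolation=2)])[:,:,::-1])"
```

```text
clock: 13.22
tool_pos: [0.5992, 0.0472, 0.1472]
orientation: [179.9, 0.5, 4.2]
force: [-1.8, 0.1, -2.5]
opening: 0.0363
gripper_force: 30.0
t 13.22 tcp [0.5992 0.0472 0.1472] rpy [179.9   0.5   4.2] F [-1.8  0.1 -2.5] open 0.0363 shift mm [2.6 4.3 8.2]
turn [ 0.05  0.49 -0.2 ]
```

View pics/c9.png

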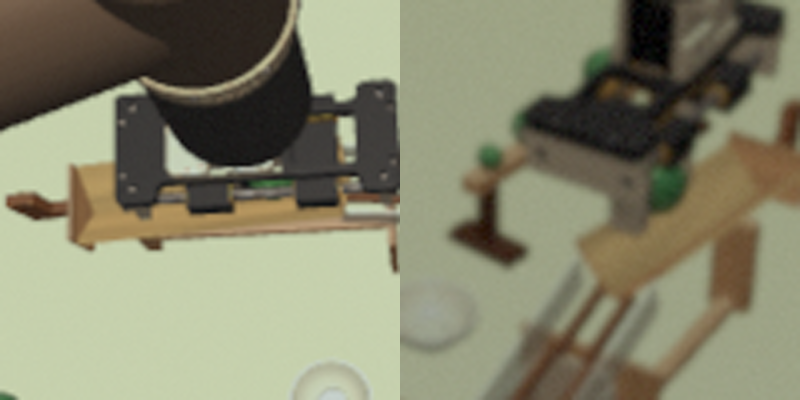

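The marble is over the channel, finger tips inside the rims. Lower and release.

```bash
python3 -m pendant '[[-1,[0.002,0.002,0.008],[0,0,0]],[-1,[0.002,0.002,0.008],[0,0,0]],[0.25,[0.002,0.002,0.008],[0,0,0]],[0.25,[0.002,0.002,0.008],[0,0,0]],[0.25,[0.002,0.002,0.008],[0,0,0]],[0.25,[0.002,0.002,0.008],[0,0,0]],[0.25,[0.002,0.002,-0.02],[0,0,0]],[0.25,[0.002,0.002,-0.06],[0,0,0]],[0.25,[0.002,0.002,-0.07],[0,0,0]]]'; python3 -c "
from h import *
to([.4286,.2668,.21],-94.5)
a=snap('top','t7');b=snap('side','s7')
for n,im in(('top',a),('side',b)):
    h=cv2.cvtColor(im,cv2.COLOR_RGB2HSV);m=cv2.inRange(h,(45,90,20),(90,255,160))
    k,l,s,c=cv2.connectedComponentsWithStats(m)
    for i in range(1,k):
        if s[i,4]>15:print(n,c[i].round(1),s[i,2:])"
```

```text
clock: 14.07
tool_pos: [0.6074, 0.0462, 0.2288]
orientation: [-180.0, -0.4, 4.3]
force: [1.2, 1.3, 1.7]
opening: 0.0547
gripper_force: 0.0
t 14.07 tcp [0.6074 0.0462 0.2288] rpy [-180.    -0.4    4.3] F [1.2 1.3 1.7] open 0.0547 shift mm [-161.8 -233.5   17.6]
turn [-0.38 -0.32 98.82]
top [259.7 165.9] [ 14  13 140]
top [172.6 233.1] [10 11 78]
top [189.3 234.8] [ 14  13 135]
top [207.5 236.6] [ 6  6 31]
top [224.3 238.1] [10  9 72]
top [241.8 239.6] [ 7  6 32]
side [541.   34.4] [  30   90 1478]
side [587.2  77.2] [  98  136 4649]
side [518.9  82.5] [ 17  82 741]
side [ 19.5 149.4] [  60  175 4596]
side [342.2 161.1] [ 7  7 34]
side [381.9 181.7] [ 12  12 109]
```

```bash
python3 -m pendant '[[1,[-0.162,-0.234,0.017],[0,0,70]],[1,[-0.162,-0.234,0.017],[0,0,70]],[1,[-0.162,-0.234,0.017],[0,0,70]],[1,[-0.162,-0.234,0.017],[0,0,70]],[1,[-0.162,-0.234,0.017],[0,0,70]],[1,[-0.162,-0.234,0.017],[0,0,70]],[1,[-0.162,-0.234,0.017],[0,0,70]],[1,[-0.162,-0.234,0.017],[0,0,70]],[1,[-0.162,-0.234,0.017],[0,0,70]],[1,[-0.162,-0.234,0.017],[0,0,70]]]'|head -3; python3 -c "
from h import *
print(tri((259.7,165.9),(381.9,181.7)))
to([.4286,.2668,.14],-94.5)"
```

```text
clock: 15.0
tool_pos: [0.4246, 0.2685, 0.2054]
orientation: [-180.0, 0.0, -62.1]
(array([0.60452892, 0.08569032, 0.13084419]), np.float64(0.0021059834518893264))
t 15.0 tcp [0.4246 0.2685 0.2054] rpy [-180.     0.   -62.1] F [-0.4  0.2 -0.4] open 0.0878 shift mm [ 3.3 -2.7 65.4]
turn [0.000e+00 1.000e-02 3.241e+01]
```

```bash
python3 -m pendant '[[0.5,[0.003,-0.003,0.04],[0,0,32.4]],[0.5,[0.003,-0.003,0.06],[0,0,32.4]],[0.5,[0.003,-0.003,0.06],[0,0,32.4]],[0.5,[0.003,-0.003,0.06],[0,0,32.4]],[0.5,[0.003,-0.003,0.06],[0,0,32.4]],[0.5,[0.003,-0.003,0.09],[0,0,32.4]],[0.5,[0.003,-0.003,0.12],[0,0,32.4]],[0.5,[0.003,-0.003,0.138],[0,0,32.4]],[-1,[0.003,-0.003,0.138],[0,0,32.4]],[-1,[0.003,-0.003,0.138],[0,0,32.4]]]'; python3 -m pendant '[[-1,[0,0,0],[0,0,0]],[-1,[0,0,0],[0,0,0]],[-1,[0,0,0],[0,0,0]],[-1,[0,0,0],[0,0,0]],[-1,[0,0,0],[0,0,0]],[-1,[0,0,0],[0,0,0]],[-1,[0,0,-0.04],[0,0,0]],[-1,[0,0,-0.08],[0,0,0]],[-1,[0,0,-0.12],[0,0,0]],[-1,[0,0,-0.14],[0,0,0]]]';python3 -c "
from h import *
to([.605,.043,.21],4.4)"
```

```text
clock: 15.83
tool_pos: [0.4296, 0.2655, 0.067]
orientation: [179.9, -0.1, -94.3]
force: [0.1, 0.7, 0.4]
opening: 0.0572
gripper_force: 0.0
clock: 16.67
tool_pos: [0.4311, 0.2669, 0.2124]
orientation: [-179.8, 0.2, -94.3]
force: [1.5, 0.5, -0.3]
opening: 0.0366
gripper_force: 30.0
t 16.67 tcp [0.4311 0.2669 0.2124] rpy [-179.8    0.2  -94.3] F [ 1.5  0.5 -0.3] open 0.0366 shift mm [ 210.3 -190.1    2.4]
turn [-3.500e-01 -3.000e-02 -9.867e+01]
```

```bash
python3 -m pendant '[[-1,[0.21,-0.19,0],[0,0,-70]],[-1,[0.21,-0.19,0],[0,0,-70]],[-1,[0.21,-0.19,0],[0,0,-70]],[-1,[0.21,-0.19,0],[0,0,-70]],[-1,[0.21,-0.19,0],[0,0,-70]],[-1,[0.21,-0.19,0],[0,0,-70]],[-1,[0.21,-0.19,0],[0,0,-70]],[-1,[0.21,-0.19,0],[0,0,-70]],[-1,[0.21,-0.19,0],[0,0,-70]],[-1,[0.21,-0.19,0],[0,0,-70]]]'|head -3;python3 -m pendant '[[-1,[0,0,0],[0,0,-28.7]],[-1,[0,0,0],[0,0,-28.7]],[-1,[0,0,0],[0,0,-28.7]],[-1,[0,0,0],[0,0,-28.7]],[-1,[0,0,0],[0,0,-28.7]]]'|head -3; python3 -c "
from h import *
to([.605,.043,.139],4.4)"
```

```text
clock: 17.5
tool_pos: [0.6039, 0.0405, 0.2065]
orientation: [179.9, 0.1, -28.2]
clock: 17.92
tool_pos: [0.6032, 0.0423, 0.2072]
orientation: [180.0, 0.1, 0.6]
t 17.92 tcp [0.6032 0.0423 0.2072] rpy [1.8e+02 1.0e-01 6.0e-01] F [-0.2  0.1 -0.4] open 0.0365 shift mm [ 1.8 -0.7 68.2]
turn [ 0.01  0.05 -3.78]
```

```bash
python3 -m pendant '[[-1,[0.002,0,0.04],[0,0,-3.8]],[-1,[0.002,0,0.068],[0,0,-3.8]],[-1,[0.002,0,0.068],[0,0,-3.8]],[0.25,[0.002,0,0.068],[0,0,-3.8]],[0.25,[0.002,0,0.068],[0,0,-3.8]],[0.25,[0.002,0,0.068],[0,0,-3.8]],[0.25,[0.002,0,0.068],[0,0,-3.8]],[0.25,[0.002,0,0.03],[0,0,-3.8]],[0.25,[0.002,0,0],[0,0,-3.8]],[0.25,[0.002,0,0],[0,0,-3.8]]]'; python3 -c "
from h import *
to([.4327,.3119,.205],-94.5)
a=snap('top','t8')
for n,im in(('top',a),):
    h=cv2.cvtColor(im,cv2.COLOR_RGB2HSV);m=cv2.inRange(h,(45,90,20),(90,255,160))
    k,l,s,c=cv2.connectedComponentsWithStats(m)
    for i in range(1,k):
        if s[i,4]>15:print(n,c[i].round(1),s[i,2:])"
```

```text
clock: 18.75
tool_pos: [0.6094, 0.0429, 0.2159]
orientation: [-179.9, -0.7, 4.1]
force: [1.0, 0.1, 1.8]
opening: 0.0548
gripper_force: 0.0
t 18.75 tcp [0.6094 0.0429 0.2159] rpy [-179.9   -0.7    4.1] F [1.  0.1 1.8] open 0.0548 shift mm [-156.9 -281.     9.3]
turn [-0.62 -0.44 98.63]
top [262.1 165.4] [ 13  14 142]
top [219.7 170.2] [ 14  13 138]
top [172.6 233.2] [10 11 79]
top [207.5 236.6] [ 6  6 30]
top [224.3 238. ] [10  9 71]
top [241.9 239.8] [ 7  6 32]
```

```bash
python3 -m pendant '[[0.4,[-0.152,-0.281,0],[0,0,70]],[0.4,[-0.152,-0.281,0],[0,0,70]],[0.4,[-0.152,-0.281,0],[0,0,70]],[0.4,[-0.152,-0.281,0],[0,0,70]],[0.4,[-0.152,-0.281,0],[0,0,70]],[0.4,[-0.152,-0.281,0],[0,0,70]],[0.4,[-0.152,-0.281,0],[0,0,70]],[0.4,[-0.152,-0.281,0],[0,0,70]],[0.4,[-0.152,-0.281,0],[0,0,70]],[0.4,[-0.152,-0.281,0],[0,0,70]]]'|head -3;python3 -m pendant '[[0.4,[0,0,0],[0,0,28.6]],[0.4,[0,0,0],[0,0,28.6]],[0.4,[0,0,0],[0,0,28.6]],[0.4,[0,0,0],[0,0,28.6]],[0.4,[0,0,0],[0,0,28.6]]]'|head -3; python3 -c "
from h import *
to([.4327,.3119,.064],-94.5)"
```

```text
clock: 19.63
tool_pos: [0.4322, 0.3149, 0.2083]
orientation: [-179.9, 0.1, -62.1]
clock: 20.05
tool_pos: [0.4338, 0.3119, 0.2081]
orientation: [-180.0, 0.0, -90.8]
t 20.05 tcp [0.4338 0.3119 0.2081] rpy [-180.     0.   -90.8] F [ 0.1 -0.2 -0.5] open 0.0612 shift mm [1.000e-01 1.200e+00 1.441e+02]
turn [-0.02  0.05  3.66]
```

```bash
python3 -m pendant '[[0.4,[0,0.001,0.04],[0,0,3.7]],[0.4,[0,0.001,0.08],[0,0,3.7]],[0.4,[0,0.001,0.12],[0,0,3.7]],[0.4,[0,0.001,0.144],[0,0,3.7]],[-1,[0,0.001,0.144],[0,0,3.7]],[-1,[0,0.001,0.144],[0,0,3.7]],[-1,[0,0.001,0.144],[0,0,3.7]],[-1,[0,0.001,0.144],[0,0,3.7]],[-1,[0,0.001,0.144],[0,0,3.7]],[-1,[0,0.001,0.144],[0,0,3.7]]]'; python3 -m pendant '[[-1,[0,0,0],[0,0,0]],[-1,[0,0,0],[0,0,0]],[-1,[0,0,0],[0,0,0]],[-1,[0,0,-0.04],[0,0,0]],[-1,[0,0,-0.08],[0,0,0]],[-1,[0,0,-0.12],[0,0,0]],[-1,[0,0,-0.144],[0,0,0]],[-1,[0,0,-0.144],[0,0,0]]]';python3 -c "
from h import *
to([.605,.043,.205],4.4)"
```

```text
clock: 20.88
tool_pos: [0.4334, 0.3126, 0.0651]
orientation: [-179.9, 0.1, -94.2]
force: [-0.5, 0.9, 0.7]
opening: 0.0271
gripper_force: 30.1
clock: 21.55
tool_pos: [0.435, 0.3139, 0.2139]
orientation: [-179.6, 0.4, -94.1]
force: [0.7, 0.5, -0.2]
opening: 0.0276
gripper_force: 30.0
t 21.55 tcp [0.435  0.3139 0.2139] rpy [-179.6    0.4  -94.1] F [ 0.7  0.5 -0.2] open 0.0276 shift mm [ 258.  -189.     8.1]
turn [-6.300e-01  2.000e-02 -9.853e+01]
```

```bash
python3 -m pendant '[[-1,[0.258,-0.189,0],[0,0,-70]],[-1,[0.258,-0.189,0],[0,0,-70]],[-1,[0.258,-0.189,0],[0,0,-70]],[-1,[0.258,-0.189,0],[0,0,-70]],[-1,[0.258,-0.189,0],[0,0,-70]],[-1,[0.258,-0.189,0],[0,0,-70]],[-1,[0.258,-0.189,0],[0,0,-70]],[-1,[0.258,-0.189,0],[0,0,-70]],[-1,[0.258,-0.189,0],[0,0,-70]],[-1,[0.258,-0.189,0],[0,0,-70]]]'|head -3;python3 -m pendant '[[-1,[0,0,0],[0,0,-28.6]],[-1,[0,0,0],[0,0,-28.6]],[-1,[0,0,0],[0,0,-28.6]],[-1,[0,0,0],[0,0,-28.6]],[-1,[0,0,0],[0,0,-28.6]]]'|head -3; python3 -c "
from h import *
to([.605,.043,.132],4.4)"
```

```text
clock: 22.38
tool_pos: [0.6038, 0.0371, 0.2067]
orientation: [179.9, 0.0, -28.2]
clock: 22.8
tool_pos: [0.6023, 0.0406, 0.2072]
orientation: [180.0, 0.0, 0.6]
t 22.8 tcp [0.6023 0.0406 0.2072] rpy [180.    0.    0.6] F [-0.4 -0.7 -0.5] open 0.0274 shift mm [ 2.8 -2.4 75.2]
turn [ 0.    0.04 -3.78]
```

```bash
python3 -m pendant '[[-1,[0.003,-0.002,0.04],[0,0,-3.8]],[-1,[0.003,-0.002,0.074],[0,0,-3.8]],[-1,[0.003,-0.002,0.074],[0,0,-3.8]],[0,[0.003,-0.002,0.074],[0,0,-3.8]],[0,[0.003,-0.002,0.074],[0,0,-3.8]],[0,[0.003,-0.002,0.074],[0,0,-3.8]],[0,[0.003,-0.002,0.074],[0,0,-3.8]],[0,[0.003,-0.002,0.04],[0,0,-3.8]],[0,[0.003,-0.002,0],[0,0,-3.8]],[0,[0.003,-0.002,0],[0,0,-3.8]]]'; python3 -c "
from h import *
a=snap('top','t9')
for n,im in(('top',a),):
    h=cv2.cvtColor(im,cv2.COLOR_RGB2HSV);m=cv2.inRange(h,(45,90,20),(90,255,160))
    k,l,s,c=cv2.connectedComponentsWithStats(m)
    for i in range(1,k):
        if s[i,4]>15:print(n,c[i].round(1),s[i,2:])
to([.4219,.1764,.205],-94.5)"
```

```text
clock: 23.63
tool_pos: [0.6097, 0.0431, 0.2171]
orientation: [-179.9, -0.7, 4.1]
force: [1.7, -0.5, 2.1]
opening: 0.0437
gripper_force: 0.0
top [226.5 169.5] [ 27  14 277]
top [263.1 166.2] [10 10 74]
top [207.6 236.6] [ 7  6 31]
top [224.4 238. ] [10  9 73]
top [241.9 239.8] [ 7  6 32]
t 23.68 tcp [0.6085 0.0433 0.2139] rpy [-179.9   -0.6    4.1] F [ 0.5  0.7 -1.4] open 0.0436 shift mm [-176.7 -146.     7.3]
turn [-0.58 -0.34 98.6 ]
```

```bash
python3 -m pendant '[[0.4,[-0.173,-0.146,0],[0,0,70]],[0.4,[-0.173,-0.146,0],[0,0,70]],[0.4,[-0.173,-0.146,0],[0,0,70]],[0.4,[-0.173,-0.146,0],[0,0,70]],[0.4,[-0.173,-0.146,0],[0,0,70]],[0.4,[-0.173,-0.146,0],[0,0,70]],[0.4,[-0.173,-0.146,0],[0,0,70]],[0.4,[-0.173,-0.146,0],[0,0,70]],[0.4,[-0.173,-0.146,0],[0,0,70]],[0.4,[-0.173,-0.146,0],[0,0,70]]]'|head -3;python3 -m pendant '[[0.4,[0,0,0],[0,0,28.6]],[0.4,[0,0,0],[0,0,28.6]],[0.4,[0,0,0],[0,0,28.6]],[0.4,[0,0,0],[0,0,28.6]],[0.4,[0,0,0],[0,0,28.6]]]'|head -3; python3 -c "
from h import *
to([.4219,.1764,.064],-94.5)"
```

```text
clock: 24.52
tool_pos: [0.4224, 0.1764, 0.2085]
orientation: [-179.9, 0.0, -63.6]
clock: 24.93
tool_pos: [0.4226, 0.176, 0.2082]
orientation: [-180.0, 0.1, -92.2]
t 24.93 tcp [0.4226 0.176  0.2082] rpy [-1.80e+02  1.00e-01 -9.22e+01] F [ 0.3 -0.6  0.4] open 0.0615 shift mm [ -0.2   0.8 144.2]
turn [-0.04  0.06  2.28]
```

```bash
python3 -m pendant '[[0.4,[0,0.001,0.04],[0,0,2.3]],[0.4,[0,0.001,0.08],[0,0,2.3]],[0.4,[0,0.001,0.12],[0,0,2.3]],[0.4,[0,0.001,0.144],[0,0,2.3]],[-1,[0,0.001,0.144],[0,0,2.3]],[-1,[0,0.001,0.144],[0,0,2.3]],[-1,[0,0.001,0.144],[0,0,2.3]],[-1,[0,0.001,0.144],[0,0,2.3]],[-1,[0,0.001,0.144],[0,0,2.3]],[-1,[0,0.001,0.144],[0,0,2.3]]]'|tail -2; python3 -m pendant '[[-1,[0,0,0],[0,0,0]],[-1,[0,0,0],[0,0,0]],[-1,[0,0,0],[0,0,0]],[-1,[0,0,-0.04],[0,0,0]],[-1,[0,0,-0.08],[0,0,0]],[-1,[0,0,-0.12],[0,0,0]],[-1,[0,0,-0.144],[0,0,0]],[-1,[0,0,-0.144],[0,0,0]]]';python3 -c "
from h import *
to([.605,.043,.205],4.4)"
```

```text
opening: 0.0277
gripper_force: 30.1
clock: 26.43
tool_pos: [0.4239, 0.1777, 0.2134]
orientation: [-179.6, 0.4, -94.1]
force: [1.9, 0.6, 0.5]
opening: 0.0275
gripper_force: 30.0
t 26.43 tcp [0.4239 0.1777 0.2134] rpy [-179.6    0.4  -94.1] F [1.9 0.6 0.5] open 0.0275 shift mm [ 121.5 -190.2    9. ]
turn [-6.10e-01 -8.00e-02 -9.85e+01]
```

```bash
python3 -m pendant '[[-1,[0.122,-0.19,0],[0,0,-70]],[-1,[0.122,-0.19,0],[0,0,-70]],[-1,[0.122,-0.19,0],[0,0,-70]],[-1,[0.122,-0.19,0],[0,0,-70]],[-1,[0.122,-0.19,0],[0,0,-70]],[-1,[0.122,-0.19,0],[0,0,-70]],[-1,[0.122,-0.19,0],[0,0,-70]],[-1,[0.122,-0.19,0],[0,0,-70]],[-1,[0.122,-0.19,0],[0,0,-70]],[-1,[0.122,-0.19,0],[0,0,-70]]]'|head -3;python3 -m pendant '[[-1,[0,0,0],[0,0,-28.6]],[-1,[0,0,0],[0,0,-28.6]],[-1,[0,0,0],[0,0,-28.6]],[-1,[0,0,0],[0,0,-28.6]],[-1,[0,0,0],[0,0,-28.6]],[-1,[0,0,0],[0,0,-28.6]]]'|head -3; python3 -c "
from h import *
to([.605,.043,.132],4.4)"
```

```text
clock: 27.27
tool_pos: [0.6019, 0.04, 0.2065]
orientation: [179.9, 0.1, -27.0]
clock: 27.77
tool_pos: [0.6019, 0.0405, 0.2071]
orientation: [180.0, 0.0, 1.1]
t 27.77 tcp [0.6019 0.0405 0.2071] rpy [180.    0.    1.1] F [-0.1  0.1 -1.1] open 0.0273 shift mm [ 3.2 -2.4 75.1]
turn [ 0.    0.04 -3.3 ]
```

```bash
python3 -m pendant '[[-1,[0.003,-0.002,0.04],[0,0,-3.3]],[-1,[0.003,-0.002,0.074],[0,0,-3.3]],[-1,[0.003,-0.002,0.074],[0,0,-3.3]],[0,[0.003,-0.002,0.074],[0,0,-3.3]],[0,[0.003,-0.002,0.074],[0,0,-3.3]],[0,[0.003,-0.002,0.074],[0,0,-3.3]],[0,[0.003,-0.002,0.074],[0,0,-3.3]],[0,[0.003,-0.002,0.04],[0,0,-3.3]],[0,[0.003,-0.002,0],[0,0,-3.3]],[0,[0.003,-0.002,0],[0,0,-3.3]]]'|head -3; python3 -c "
from h import *
a=snap('top','t10')
for n,im in(('top',a),):
    h=cv2.cvtColor(im,cv2.COLOR_RGB2HSV);m=cv2.inRange(h,(45,90,20),(90,255,160))
    k,l,s,c=cv2.connectedComponentsWithStats(m)
    for i in range(1,k):
        if s[i,4]>15:print(n,c[i].round(1),s[i,2:])
r=R.from_euler('xyz',[180,0,4.2],degrees=True).inv()
print(r.apply(np.array([.4255-.605,.2219-.043,0])), r.apply(np.array([.4188-.605,.1317-.03,0])))"
```

```text
clock: 28.6
tool_pos: [0.6093, 0.043, 0.2171]
orientation: [-180.0, -0.7, 4.7]
top [230.6 169.2] [ 39  14 351]
top [263.1 166.3] [10 10 76]
top [207.5 236.6] [ 6  6 30]
top [241.8 239.8] [ 7  6 31]
[-1.65915635e-01 -1.91565816e-01 -2.34600464e-17] [-1.78251631e-01 -1.15063835e-01 -1.40912557e-17]
```

```bash
python3 -m pendant '[[0.4,[-0.166,-0.192,0],[0,0,70]],[0.4,[-0.166,-0.192,0],[0,0,70]],[0.4,[-0.166,-0.192,0],[0,0,70]],[0.4,[-0.166,-0.192,0],[0,0,70]],[0.4,[-0.166,-0.192,0],[0,0,70]],[0.4,[-0.166,-0.192,0],[0,0,70]],[0.4,[-0.166,-0.192,0],[0,0,70]],[0.4,[-0.166,-0.192,0],[0,0,70]],[0.4,[-0.166,-0.192,0],[0,0,70]],[0.4,[-0.166,-0.192,0],[0,0,70]]]'|head -3;python3 -m pendant '[[0.2,[0,0,0],[0,0,28.6]],[0.2,[0,0,0],[0,0,28.6]],[0.2,[0,0,0],[0,0,28.6]],[0.2,[0,0,0],[0,0,28.6]],[0.2,[0,0,0],[0,0,28.6]],[0.2,[0,0,0],[0,0,28.6]]]'|head -3; python3 -c "
from h import *
to([.4255,.2219,.060],-94.5)"
```

```text
clock: 29.48
tool_pos: [0.4237, 0.2214, 0.2085]
orientation: [-179.9, 0.0, -62.2]
clock: 29.98
tool_pos: [0.4242, 0.2206, 0.2081]
orientation: [-180.0, 0.0, -90.3]
t 29.98 tcp [0.4242 0.2206 0.2081] rpy [-180.     0.   -90.3] F [-0.2 -0.4 -0.2] open 0.0523 shift mm [ -1.2  -1.2 148.1]
turn [-0.03  0.05  4.2 ]
```

```bash
python3 -m pendant '[[0.2,[-0.001,-0.001,0.04],[0,0,4.2]],[0.2,[-0.001,-0.001,0.08],[0,0,4.2]],[0.2,[-0.001,-0.001,0.12],[0,0,4.2]],[0.2,[-0.001,-0.001,0.148],[0,0,4.2]],[0.2,[-0.001,-0.001,0.148],[0,0,4.2]],[-1,[-0.001,-0.001,0.148],[0,0,4.2]],[-1,[-0.001,-0.001,0.148],[0,0,4.2]],[-1,[-0.001,-0.001,0.148],[0,0,4.2]],[-1,[-0.001,-0.001,0.148],[0,0,4.2]],[-1,[-0.001,-0.001,0.148],[0,0,4.2]]]'; python3 -m pendant '[[-1,[0,0,0],[0,0,0]],[-1,[0,0,0],[0,0,0]],[-1,[0,0,0],[0,0,0]],[-1,[0,0,-0.04],[0,0,0]],[-1,[0,0,-0.08],[0,0,0]],[-1,[0,0,-0.12],[0,0,0]],[-1,[0,0,-0.148],[0,0,0]],[-1,[0,0,-0.148],[0,0,0]]]';python3 -c "
from h import *
to([.605,.043,.205],4.4)"
```

```text
clock: 30.82
tool_pos: [0.4259, 0.2224, 0.0611]
orientation: [-179.9, 0.1, -94.7]
force: [0.2, -0.1, -0.2]
opening: 0.0249
gripper_force: 0.0
clock: 31.48
tool_pos: [0.4277, 0.2236, 0.214]
orientation: [-179.6, 0.4, -94.6]
force: [1.3, 0.1, 0.1]
opening: 0.018
gripper_force: 30.0
t 31.48 tcp [0.4277 0.2236 0.214 ] rpy [-179.6    0.4  -94.6] F [1.3 0.1 0.1] open 0.018 shift mm [ 165.7 -191.2    9.2]
turn [-6.500e-01 -6.000e-02 -9.904e+01]
```

```bash
python3 -m pendant '[[-1,[0.178,-0.19,0],[0,0,-70]],[-1,[0.178,-0.19,0],[0,0,-70]],[-1,[0.178,-0.19,0],[0,0,-70]],[-1,[0.178,-0.19,0],[0,0,-70]],[-1,[0.178,-0.19,0],[0,0,-70]],[-1,[0.178,-0.19,0],[0,0,-70]],[-1,[0.178,-0.19,0],[0,0,-70]],[-1,[0.178,-0.19,0],[0,0,-70]],[-1,[0.178,-0.19,0],[0,0,-70]],[-1,[0.178,-0.19,0],[0,0,-70]]]'|head -3;python3 -m pendant '[[-1,[0,0,0],[0,0,-28.6]],[-1,[0,0,0],[0,0,-28.6]],[-1,[0,0,0],[0,0,-28.6]],[-1,[0,0,0],[0,0,-28.6]],[-1,[0,0,0],[0,0,-28.6]],[-1,[0,0,0],[0,0,-28.6]]]'|head -3; python3 -c "
from h import *
to([.606,.031,.132],4.4)"
```

```text
clock: 32.32
tool_pos: [0.6001, 0.0274, 0.2065]
orientation: [179.9, 0.1, -28.8]
clock: 32.82
tool_pos: [0.5998, 0.0286, 0.2072]
orientation: [180.0, 0.0, -0.7]
t 32.82 tcp [0.5998 0.0286 0.2072] rpy [180.    0.   -0.7] F [-0.3  0.3 -0.6] open 0.0175 shift mm [ 6.3 -2.5 75.2]
turn [ 0.01  0.04 -5.11]
```

```bash
python3 -m pendant '[[-1,[0.006,-0.002,0.04],[0,0,-5.1]],[-1,[0.006,-0.002,0.077],[0,0,-5.1]],[-1,[0.006,-0.002,0.077],[0,0,-5.1]],[-0.3,[0.006,-0.002,0.077],[0,0,-5.1]],[-0.3,[0.006,-0.002,0.077],[0,0,-5.1]],[-0.3,[0.006,-0.002,0.077],[0,0,-5.1]],[-0.3,[0.006,-0.002,0.077],[0,0,-5.1]],[-0.3,[0.006,-0.002,0.04],[0,0,-5.1]],[-0.3,[0.006,-0.002,0],[0,0,-5.1]],[-0.3,[0.006,-0.002,0],[0,0,-5.1]]]'|head -3; python3 -c "
from h import *
a=snap('top','t11')
for n,im in(('top',a),):
    h=cv2.cvtColor(im,cv2.COLOR_RGB2HSV);m=cv2.inRange(h,(45,90,20),(90,255,160))
    k,l,s,c=cv2.connectedComponentsWithStats(m)
    for i in range(1,k):
        if s[i,4]>15:print(n,c[i].round(1),s[i])
r=R.from_euler('xyz',[180,0,4.2],degrees=True).inv()
print(r.apply(np.array([.4188-.606,.1317-.031,0])))"
```

```text
clock: 33.65
tool_pos: [0.61, 0.0309, 0.2166]
orientation: [-180.0, -0.7, 4.6]
top [235.6 168.8] [213 162  49  15 429]
top [269.4 166.2] [267 163   6   7  33]
top [241.9 239.8] [239 237   7   6  32]
[-1.79322184e-01 -1.14139758e-01 -1.39780890e-17]
```

```bash
python3 -m pendant '[[0.2,[-0.179,-0.114,0],[0,0,70]],[0.2,[-0.179,-0.114,0],[0,0,70]],[0.2,[-0.179,-0.114,0],[0,0,70]],[0.2,[-0.179,-0.114,0],[0,0,70]],[0.2,[-0.179,-0.114,0],[0,0,70]],[0.2,[-0.179,-0.114,0],[0,0,70]],[0.2,[-0.179,-0.114,0],[0,0,70]],[0.2,[-0.179,-0.114,0],[0,0,70]],[0.2,[-0.179,-0.114,0],[0,0,70]],[0.2,[-0.179,-0.114,0],[0,0,70]]]'|head -3;python3 -m pendant '[[0.2,[0,0,0],[0,0,28.6]],[0.2,[0,0,0],[0,0,28.6]],[0.2,[0,0,0],[0,0,28.6]],[0.2,[0,0,0],[0,0,28.6]],[0.2,[0,0,0],[0,0,28.6]],[0.2,[0,0,0],[0,0,28.6]]]'|head -3; python3 -c "
from h import *
to([.4188,.1317,.060],-94.5)"
```

```text
clock: 34.53
tool_pos: [0.418, 0.1299, 0.208]
orientation: [-179.9, 0.0, -64.7]
clock: 35.03
tool_pos: [0.4182, 0.1297, 0.2077]
orientation: [-180.0, 0.0, -92.7]
t 35.03 tcp [0.4182 0.1297 0.2077] rpy [-180.     0.   -92.7] F [ 0.1  0.8 -0.2] open 0.0525 shift mm [ -2.   -0.4 147.7]
turn [-0.01  0.02  1.78]
```

```bash
python3 -m pendant '[[0.2,[-0.002,0,0.04],[0,0,1.8]],[0.2,[-0.002,0,0.08],[0,0,1.8]],[0.2,[-0.002,0,0.12],[0,0,1.8]],[0.2,[-0.002,0,0.148],[0,0,1.8]],[0.2,[-0.002,0,0.148],[0,0,1.8]],[-1,[-0.002,0,0.148],[0,0,1.8]],[-1,[-0.002,0,0.148],[0,0,1.8]],[-1,[-0.002,0,0.148],[0,0,1.8]],[-1,[-0.002,0,0.148],[0,0,1.8]],[-1,[-0.002,0,0.148],[0,0,1.8]]]'; python3 -m pendant '[[-1,[0,0,0],[0,0,0]],[-1,[0,0,0],[0,0,0]],[-1,[0,0,0],[0,0,0]],[-1,[0,0,-0.04],[0,0,0]],[-1,[0,0,-0.08],[0,0,0]],[-1,[0,0,-0.12],[0,0,0]],[-1,[0,0,-0.148],[0,0,0]],[-1,[0,0,-0.148],[0,0,0]]]';python3 -c "
from h import *
to([.608,.022,.205],4.4)
im=snap('top','t12');h=cv2.cvtColor(im,cv2.COLOR_RGB2HSV);m=cv2.inRange(h,(45,90,20),(90,255,160))
k,l,s,c=cv2.connectedComponentsWithStats(m)
for i in range(1,k):
    if s[i,4]>15:print(c[i].round(1),s[i])"
```

```text
clock: 35.87
tool_pos: [0.4193, 0.1325, 0.061]
orientation: [-179.9, 0.1, -94.7]
force: [-0.7, -0.2, 0.4]
opening: 0.0248
gripper_force: 0.0
clock: 36.53
tool_pos: [0.4212, 0.1334, 0.2137]
orientation: [-179.5, 0.3, -94.7]
force: [0.9, 0.6, -0.3]
opening: 0.0181
gripper_force: 30.0
t 36.53 tcp [0.4212 0.1334 0.2137] rpy [-179.5    0.3  -94.7] F [ 0.9  0.6 -0.3] open 0.0181 shift mm [  95.9 -195.1    9.7]
turn [ -0.63  -0.14 -99.06]
[237.6 168.6] [213 162  57  15 468]
```

Five marbles are lined up in the trough, the queue ending near column 270 (y about 0.06), so the last goes in closer to the ramp end.

```bash
python3 -m pendant '[[-1,[0.1,-0.192,0],[0,0,-70]],[-1,[0.1,-0.192,0],[0,0,-70]],[-1,[0.1,-0.192,0],[0,0,-70]],[-1,[0.1,-0.192,0],[0,0,-70]],[-1,[0.1,-0.192,0],[0,0,-70]],[-1,[0.1,-0.192,0],[0,0,-70]],[-1,[0.1,-0.192,0],[0,0,-70]],[-1,[0.1,-0.192,0],[0,0,-70]],[-1,[0.1,-0.192,0],[0,0,-70]],[-1,[0.1,-0.192,0],[0,0,-70]]]'|head -3;python3 -m pendant '[[-1,[0,0,0],[0,0,-28.6]],[-1,[0,0,0],[0,0,-28.6]],[-1,[0,0,0],[0,0,-28.6]],[-1,[0,0,0],[0,0,-28.6]],[-1,[0,0,0],[0,0,-28.6]],[-1,[0,0,0],[0,0,-28.6]]]'|head -3; python3 -c "
from h import *
to([.607,.020,.135],4.4)"
```

```text
clock: 37.42
tool_pos: [0.6009, 0.0158, 0.2055]
orientation: [179.9, 0.1, -26.7]
clock: 37.92
tool_pos: [0.601, 0.0163, 0.2063]
orientation: [180.0, 0.1, 1.3]
t 37.92 tcp [0.601  0.0163 0.2063] rpy [1.8e+02 1.0e-01 1.3e+00] F [-0.2 -1.5 -0.3] open 0.018 shift mm [ 6.2 -3.6 71.3]
turn [ 0.02  0.11 -3.06]
```

```bash
python3 -m pendant '[[-1,[0.006,-0.004,0.04],[0,0,-3]],[-1,[0.006,-0.004,0.071],[0,0,-3]],[-1,[0.006,-0.004,0.071],[0,0,-3]],[-1,[0.006,-0.004,0.071],[0,0,-3]],[-0.4,[0.006,-0.004,0.071],[0,0,-3]],[-0.4,[0.006,-0.004,0.071],[0,0,-3]],[-0.4,[0.006,-0.004,0.071],[0,0,-3]],[-0.4,[0.006,-0.004,0.04],[0,0,-3]],[-0.4,[0.006,-0.004,0],[0,0,-3]],[-0.4,[0.006,-0.004,0],[0,0,-3]]]'; python3 -c "
from h import *
im=snap('top','t13')
h=cv2.cvtColor(im,cv2.COLOR_RGB2HSV);m=cv2.inRange(h,(45,90,20),(90,255,160))
k,l,s,c=cv2.connectedComponentsWithStats(m)
for i in range(1,k):
    if s[i,4]>15:print(c[i].round(1),s[i])
to([.589,.245,.22],-85.6)"
```

```text
clock: 38.75
tool_pos: [0.6116, 0.0207, 0.2169]
orientation: [-180.0, -0.7, 4.6]
force: [1.9, 0.5, 1.4]
opening: 0.0266
gripper_force: 0.0
[240.3 168.3] [213 162  64  15 502]
t 38.8 tcp [0.6104 0.0209 0.2138] rpy [-179.9   -0.6    4.6] F [ 0.4 -0.3 -0.8] open 0.0261 shift mm [  -3.4 -225.1   -6. ]
turn [-0.51 -0.39 90.17]
```

All six are in (blob spans columns 213–277, nothing left on the rest). Moving to the trough tab, then a check view of everything before tipping.

```bash
python3 -m pendant '[[0,[-0.001,-0.23,-0.03],[0,0,70]],[0,[-0.001,-0.23,-0.03],[0,0,70]],[0,[-0.001,-0.23,-0.03],[0,0,70]],[0,[-0.001,-0.23,-0.03],[0,0,70]],[0,[-0.001,-0.23,-0.03],[0,0,70]],[0,[-0.001,-0.23,-0.03],[0,0,70]],[0,[-0.001,-0.23,-0.03],[0,0,70]],[0,[-0.001,-0.23,-0.03],[0,0,70]],[0,[-0.001,-0.23,-0.03],[0,0,70]],[0,[-0.001,-0.23,-0.03],[0,0,70]]]'|head -3;python3 -m pendant '[[0,[0,0,0],[0,0,22]],[0,[0,0,0],[0,0,22]],[0,[0,0,0],[0,0,22]],[0,[0,0,0],[0,0,22]],[0,[0,0,0],[0,0,22]]]'|head -3; python3 -c "
from h import *
to([.588,.252,.096],-85.6)
a=snap('top','t14');b=snap('side','s14')
cv2.imwrite('pics/c10.png',np.hstack([cv2.resize(a[140:220,180:400],(440,400),interpolation=2),cv2.resize(b[110:300,280:430],(316,400),interpolation=2)])[:,:,::-1])"
```

```text
clock: 39.63
tool_pos: [0.588, 0.2501, 0.2382]
orientation: [-180.0, 0.0, -65.8]
clock: 40.05
tool_pos: [0.5882, 0.2497, 0.2381]
orientation: [-180.0, 0.0, -87.3]
t 40.05 tcp [0.5882 0.2497 0.2381] rpy [-180.     0.   -87.3] F [1.1 0.1 0.1] open 0.044 shift mm [ -2.3   0.2 142.1]
turn [-0.04  0.03 -1.67]
```

View pics/c10.png

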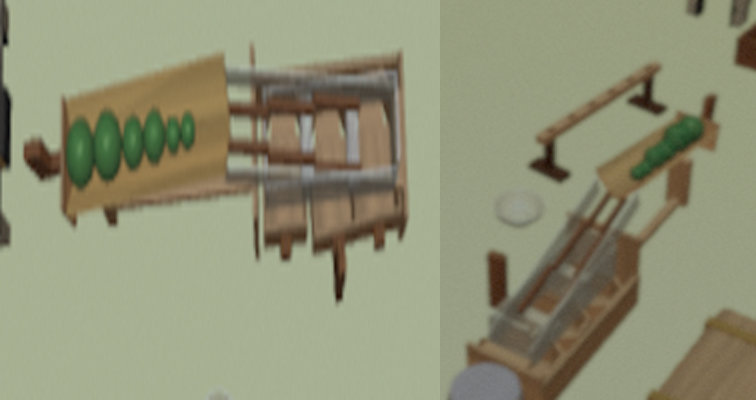

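All six marbles line the trough and the three trays are in the row; the middle tray's front edge at crop (315–355, ~250–238) looks slightly proud of its neighbours. A closer look.

```bash
python3 -c "
from h import *
a=cv2.imread('pics/t14.png')
cv2.imwrite('pics/c11.png',cv2.resize(a[145:205,300:390],None,fx=8.5,fy=9.5,interpolation=2))"
```

```text
(no output)
```

View pics/c11.png

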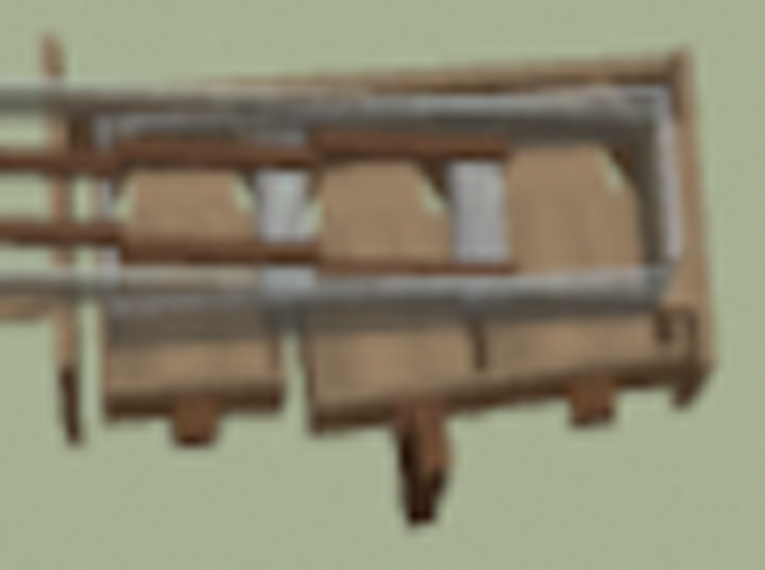

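```bash
python3 -c "
from h import *
C=lambda x,y,z:onz('top',300+(x+.5)/8.5-.5,145+(y+.5)/9.5-.5,z)
G=R.from_euler('z',4.4,degrees=True)
for n,x,y,z in(('SL',105,420,0),('SR',283,408,0),('ML',314,434,0),('MR',480,408,0),('LL',495,402,0),('LR',690,384,0),('ML4',310,408,.04),('tabtop',428,455,.102),('boardS',72,440,0),('boardL',683,405,0),('back S',60,95,.045),('backL',683,60,.045)):
    p=C(x,y,z); print(n,p.round(4),(1000*G.inv().apply(p-[.615,-.139,0]))[:2].round(1))"
```

```text
SL [ 0.5749 -0.0466  0.    ] [-32.9  95.2]
SR [ 0.5793 -0.107   0.    ] [-33.1  34.7]
ML [ 0.5714 -0.1175  0.    ] [-41.8  24.8]
MR [ 0.5802 -0.1737  0.    ] [-37.4 -32. ]
LL [ 0.5821 -0.1788  0.    ] [-35.9 -37.2]
LR [ 0.5885 -0.245   0.    ] [ -34.5 -103.7]
ML4 [ 0.5702 -0.1147  0.04  ] [-42.8  27.6]
tabtop [ 0.543  -0.1489  0.102 ] [-72.6  -4.3]
boardS [ 0.5685 -0.0356  0.    ] [-38.4 106.7]
boardL [ 0.5819 -0.2426  0.    ] [ -40.9 -100.7]
back S [ 0.6632 -0.0313  0.045 ] [ 56.3 103.7]
backL [ 0.6765 -0.2377  0.045 ] [  53.7 -103.1]
```

```bash
python3 -c "
from h import *
ref=cv2.imread('pics/t14.png').astype(int)
for i in (5,7,8,9,10,11,12,13,14):
    a=cv2.imread(f'pics/t{i}.png'); r=a[183:203,334:362]
    h=cv2.cvtColor(r,cv2.COLOR_BGR2HSV); g=a[183:203,334:362].astype(int)
    m=(g.sum(2)<330).astype(np.uint8); mm=cv2.moments(m,True)
    print(i,mm['m00'],(mm['m10']/max(mm['m00'],1)).__round__(2),(mm['m01']/max(mm['m00'],1)).__round__(2),'diff',abs(r.astype(int)-ref[183:203,334:362]).mean().round(1))
p=[cv2.resize(cv2.imread(f'pics/t{i}.png')[145:205,300:390],None,fx=8.5,fy=9.5,interpolation=2) for i in (5,)]
cv2.imwrite('pics/c12.png',p[0])"
```

```text
5 195.0 13.97 5.7 diff 4.4
7 131.0 14.57 6.64 diff 23.2
8 129.0 14.6 6.7 diff 23.9
9 130.0 14.51 6.68 diff 23.8
10 129.0 14.48 6.65 diff 23.9
11 129.0 14.48 6.65 diff 25.5
12 157.0 14.7 6.34 diff 7.4
13 127.0 14.58 6.69 diff 26.9
14 178.0 14.12 5.85 diff 0.0
```

The tray hasn't moved since I released it against the stop. It reads about 4 mm behind its neighbours and within tolerance. Now descend onto the trough tab and grip.

```bash
python3 -m pendant '[[0,[-0.002,0,0.04],[0,0,-1.7]],[0,[-0.002,0,0.08],[0,0,-1.7]],[0,[-0.002,0,0.11],[0,0,-1.7]],[0,[-0.002,0,0.125],[0,0,-1.7]],[0,[-0.002,0,0.14],[0,0,-1.7]],[0,[-0.002,0,0.14],[0,0,-1.7]],[-1,[-0.002,0,0.14],[0,0,-1.7]],[-1,[-0.002,0,0.14],[0,0,-1.7]],[-1,[-0.002,0,0.14],[0,0,-1.7]],[-1,[-0.002,0,0.14],[0,0,-1.7]]]';python3 -m pendant '[[-1,[0,0,0],[0,0,0]],[-1,[0,0,0],[0,0,0]],[-1,[0,0,0],[0,0,0]],[-1,[0,0,0],[0,0,0]]]'; python3 -c "
from h import *
p,r,o=tool(); H=np.array([.6065,-.001,.121]); g=R.from_euler('z',4.4,degrees=True)
for th in np.arange(.08,.67,.045):
    q=R.from_rotvec(th*g.apply([1,0,0])); P=H+q.apply(p-H); s=r.inv().apply(P-p); print(round(th,3),s.round(4),(r.inv()*q*r).as_rotvec(degrees=True).round(1))"
```

```text
clock: 40.98
tool_pos: [0.5887, 0.2521, 0.099]
orientation: [-179.9, 0.1, -85.7]
force: [-0.2, 0.4, -0.5]
opening: 0.0227
gripper_force: 0.0
clock: 41.32
tool_pos: [0.5926, 0.2525, 0.0999]
orientation: [-179.5, 0.1, -85.7]
force: [16.0, -2.2, -2.3]
opening: 0.0101
gripper_force: 30.0
0.08 [-0.0009 -0.0002 -0.0203] [-0.  -4.6  0. ]
0.125 [-0.0007 -0.0003 -0.0318] [-0.  -7.2  0.1]
0.17 [-0.     -0.0004 -0.0432] [-0.  -9.7  0.1]
0.215 [ 0.0012 -0.0005 -0.0546] [ -0.  -12.3   0.1]
0.26 [ 0.003  -0.0006 -0.066 ] [ -0.  -14.9   0.1]
0.305 [ 0.0052 -0.0007 -0.0772] [ -0.  -17.5   0.1]
0.35 [ 0.008  -0.0008 -0.0883] [ -0.  -20.1   0.2]
0.395 [ 0.0112 -0.0008 -0.0993] [ -0.  -22.6   0.2]
0.44 [ 0.0149 -0.0009 -0.1101] [ -0.  -25.2   0.2]
0.485 [ 0.0192 -0.001  -0.1208] [ -0.  -27.8   0.2]
0.53 [ 0.0239 -0.0011 -0.1312] [ -0.  -30.4   0.3]
0.575 [ 0.029  -0.0012 -0.1415] [ -0.1 -32.9   0.3]
0.62 [ 0.0346 -0.0013 -0.1515] [ -0.1 -35.5   0.3]
0.665 [ 0.0407 -0.0014 -0.1612] [ -0.1 -38.1   0.3]
```

```bash
python3 -m pendant '[[-1,[0,-0.004,0],[0,0,0]],[-1,[0,-0.004,0],[0,0,0]],[-1,[-0.0005,-0.004,-0.01],[0,-2.3,0]],[-1,[-0.001,-0.004,-0.02],[0,-4.6,0]],[-1,[-0.0007,-0.004,-0.0318],[0,-7.2,0]],[-1,[0,-0.004,-0.043],[0,-9.7,0]],[-1,[0.001,-0.0045,-0.0546],[0,-12.3,0]],[-1,[0.003,-0.0045,-0.066],[0,-14.9,0]],[-1,[0.005,-0.0045,-0.077],[0,-17.5,0]]]';python3 -m pendant '[[-1,[-0.0005,0,-0.01],[0,-2.3,0]],[-1,[-0.001,0,-0.02],[0,-4.6,0]],[-1,[-0.0007,0,-0.0318],[0,-7.2,0]],[-1,[0,0,-0.043],[0,-9.7,0]],[-1,[0.001,0,-0.0546],[0,-12.3,0]],[-1,[0.003,0,-0.066],[0,-14.9,0]],[-1,[0.005,0,-0.077],[0,-17.5,0]],[-1,[0.008,0,-0.088],[0,-20.1,0]],[-1,[0.008,0,-0.088],[0,-20.1,0]],[-1,[0.008,0,-0.088],[0,-20.1,0]]]'; python3 -c "
from h import *
for n in('top','side'):
    im=snap(n,n[0]+'15'); h=cv2.cvtColor(im,cv2.COLOR_RGB2HSV);m=cv2.inRange(h,(45,90,20),(90,255,160))
    m[:140]=0;m[:,:200]=0;m[:,410:]=0
    k,l,s,c=cv2.connectedComponentsWithStats(m)
    for i in range(1,k):
        if s[i,4]>5:print(n,c[i].round(1),s[i])"
```

```text
clock: 42.07
tool_pos: [0.593, 0.2471, 0.1756]
orientation: [-180.0, 17.6, -85.7]
force: [1.8, -2.8, -1.9]
opening: 0.01
gripper_force: 30.0
clock: 42.9
tool_pos: [0.5953, 0.2133, 0.2571]
orientation: [-180.0, 37.7, -85.8]
force: [-1.7, 3.6, 2.0]
opening: 0.01
gripper_force: 30.0
top [326.  164.4] [305 158  47  13 356]
side [346.8 221.2] [336 212  21  23 174]
side [332.1 238.5] [330 236   6   7  15]
side [330.9 252.2] [326 248  10  10  69]
```

```bash
for i in 1 2; do python3 -m pendant '[[-1,[0,0,0],[0,0,0]],[-1,[0,0,0],[0,0,0]],[-1,[0,0,0],[0,0,0]],[-1,[0,0,0],[0,0,0]],[-1,[0,0,0],[0,0,0]],[-1,[0,0,0],[0,0,0]],[-1,[0,0,0],[0,0,0]],[-1,[0,0,0],[0,0,0]],[-1,[0,0,0],[0,0,0]],[-1,[0,0,0],[0,0,0]]]'|head -2; done; python3 -c "
from h import *
for n in('top','side'):
    im=snap(n,n[0]+'16'); h=cv2.cvtColor(im,cv2.COLOR_RGB2HSV);m=cv2.inRange(h,(45,70,15),(90,255,160))
    m[:140]=0;m[:,:200]=0;m[:,410:]=0
    k,l,s,c=cv2.connectedComponentsWithStats(m)
    for i in range(1,k):
        if s[i,4]>5:print(n,c[i].round(1),s[i], onz(n,*c[i],.02).round(3))"
```

```text
clock: 43.83
tool_pos: [0.5952, 0.2139, 0.2564]
clock: 44.67
tool_pos: [0.5952, 0.2139, 0.2564]
top [367.1 168. ] [360 162  16  12 154] [ 0.633 -0.204  0.02 ]
top [345.7 169.2] [338 166  15   6  62] [ 0.629 -0.143  0.02 ]
side [330.2 257.7] [328 257   5   3  10] [ 0.597 -0.126  0.02 ]
side [319.8 266.9] [314 261  13  13  90] [ 0.596 -0.166  0.02 ]
side [318.6 276. ] [317 275   4   4  11] [ 0.612 -0.192  0.02 ]
```

```bash
python3 -m pendant '[[-1,[0.0015,0,0.0127],[0,2.9,0]],[-1,[0.0034,0,0.0252],[0,5.7,0]],[-1,[0.006,0,0.0377],[0,8.6,0]],[-1,[0.0092,0,0.05],[0,11.5,0]],[-1,[0.013,0,0.062],[0,14.3,0]],[-1,[0.0175,0,0.074],[0,17.2,0]],[-1,[0.0175,0,0.074],[0,17.2,0]]]'|head -4;python3 -m pendant '[[-1,[0.0015,0,0.0127],[0,2.9,0]],[-1,[0.0034,0,0.0252],[0,5.7,0]],[-1,[0.006,0,0.0377],[0,8.6,0]],[-1,[0.0092,0,0.05],[0,11.5,0]],[-1,[0.013,0,0.062],[0,14.3,0]],[-1,[0.0175,0,0.074],[0,17.2,0]],[-1,[0.0225,0,0.0857],[0,20.1,0]],[-1,[0.0225,0,0.0857],[0,20.1,0]]]'
```

```text
clock: 45.35
tool_pos: [0.5931, 0.2446, 0.1842]
orientation: [180.0, 20.1, -85.6]
force: [3.6, -3.8, -2.1]
clock: 46.02
tool_pos: [0.5926, 0.2526, 0.0969]
orientation: [179.9, -0.0, -85.6]
force: [2.8, -3.5, -1.0]
opening: 0.0101
gripper_force: 30.0
```

Trough is down (z 0.097 vs 0.100 when gripped). Release, lift away, and look.

```bash
python3 -m pendant '[[-0.3,[0,0,0],[0,0,0]],[-0.3,[0,0,0],[0,0,0]],[-0.3,[0,0,0],[0,0,0]],[-0.3,[0,0,0],[0,0,0]],[-0.3,[0,0,-0.04],[0,0,0]],[-0.3,[0,0,-0.08],[0,0,0]],[-0.3,[0,0,-0.12],[0,0,0]],[-0.3,[-0.03,0,-0.15],[0,0,0]],[-0.3,[-0.06,0,-0.15],[0,0,0]],[-0.3,[-0.06,0,-0.15],[0,0,0]]]'; python3 -c "
from h import *
a=snap('top','t17');b=snap('side','s17')
cv2.imwrite('pics/c13.png',np.hstack([cv2.resize(a[145:205,300:390],(450,330),interpolation=2),cv2.resize(b[190:300,290:400],(330,330),interpolation=2)])[:,:,::-1])
for n,im in(('top',a),('side',b)):
    h=cv2.cvtColor(im,cv2.COLOR_RGB2HSV);m=cv2.inRange(h,(40,70,15),(90,255,160))
    m[:140]=0;m[:,:200]=0;m[:,410:]=0
    k,l,s,c=cv2.connectedComponentsWithStats(m)
    for i in range(1,k):
        if s[i,4]>3:print(n,c[i].round(1),s[i])"
```

```text
clock: 46.85
tool_pos: [0.5889, 0.3161, 0.2523]
orientation: [-179.7, 0.6, -85.7]
force: [-0.3, -0.4, -1.3]
opening: 0.0309
gripper_force: 0.0
top [367.2 168. ] [360 162  16  12 155]
top [345.6 169.1] [338 166  15   6  66]
top [319. 175.] [317 175   5   1   5]
side [330.2 257.7] [328 257   5   3  10]
side [319.4 268.1] [313 261  14  18 111]
side [339.2 263.4] [338 260   3   7  10]
```

View pics/c13.png

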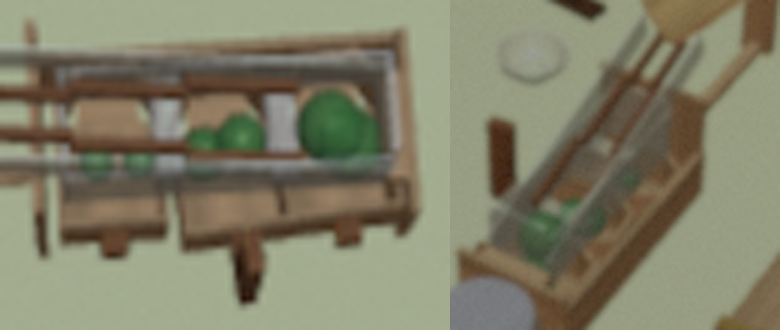

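Sorted: two small, two medium and two large each over their own tray, trough down. The two large overlap in the top view at crop (330,125), so I'll check their height.

```bash
python3 -c "
from h import *
p,e=tri((366,167.7),(320.5,269)); print(p.round(4),e)
g=R.from_euler('z',4.4,degrees=True); print(g.inv().apply(p-[.615,-.139,0]).round(4))
for z in(.023,.04,.06,.08):print(z,g.inv().apply(onz('top',366,167.7,z)-[.615,-.139,0]).round(4),g.inv().apply(onz('side',320.5,269,z)-[.615,-.139,0]).round(4), 391.8*.019/(1.101-z))
b=cv2.imread('pics/s17.png');c=cv2.imread('pics/t17.png')
cv2.imwrite('pics/c14.png',np.hstack([cv2.resize(c[155:190,345:385],(400,350),interpolation=2),cv2.resize(b[245:295,295:335],(350,438),interpolation=2)[:350]]))"
```

```text
[ 0.6237 -0.1975  0.0539] 0.0015056665566652776
[ 0.0042 -0.059   0.0539]
0.023 [ 0.0133 -0.0627  0.023 ] [-0.0138 -0.0333  0.023 ] 6.90556586270872
0.04 [ 0.0086 -0.0604  0.04  ] [-0.0042 -0.0478  0.04  ] 7.016211121583413
0.06 [ 0.0031 -0.0577  0.06  ] [ 0.0071 -0.0647  0.06  ] 7.151008645533142
0.08 [-0.0025 -0.055   0.08  ] [ 0.0185 -0.0817  0.08  ] 7.291087169441725
```

View pics/c14.png

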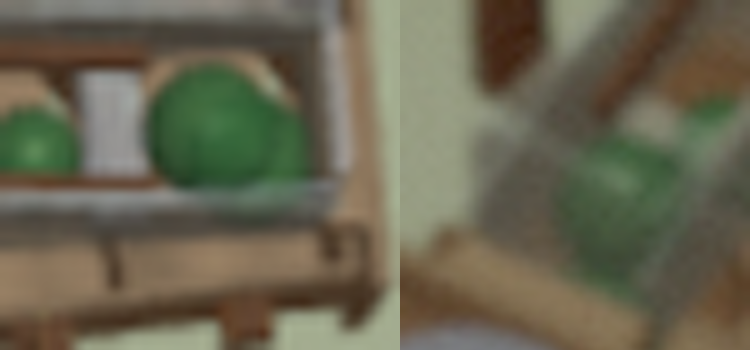

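The upper large marble is at about 50 mm above the tray floor (limit 60 mm) and hasn't moved between views. The middle tray's front-left corner is unchanged at (336.6,190). Handing in.

```bash
python3 -c "
from h import *
print(workorder.close_job())"
```

```text
the job is handed in; nothing more can be done
None
```

I handed the job in at about 47 s, and the hand-in gave no verdict. By my camera checks the spare tray is home (about 4 mm behind its neighbours), all six marbles are in their own trays, and the trough is down. The upper of the two stacked large marbles sits at about 50 mm against the 60 mm limit.

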